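Unstack the fresh prints into their inspection nests

ROBOT

A 6-joint arm with a two-finger parallel gripper is mounted at the origin on the work surface. World frame = base frame: x ahead of the robot, y to its left, z up, the work surface at z = 0. Lengths are in mm, angles in rad, forces in N, time in s.
With the tool pointing down it reaches from about 350 to 775 mm from the base axis. Payload 7.3 kg.
Tool frame: the origin (TCP) lies on the centre line of the jaws, within the pads' length; the fingertips stand 22 mm ahead of it and the grasp point (between the pads) lies 3 mm ahead of it; z points along the fingers, y is the direction in which the jaws open and shut (so a half turn about z gives the same grasp; the last joint's range is limited). The gripper opens to 92 mm and grips with 3 to 60 N. Pads are 19 mm wide; open, the fingers measure 130 mm over their backs; the gripper's body (75 mm by 190 mm) begins 47 mm behind the grasp point.
Start: joints at [-1.467, 0.342, 1.524, -0, 1.275, -0.146], TCP at [129.807, -508.717, 248.741] pointing down, gripper open.
Joint ranges: [-2.53, 2.53], [-0.77, 2.02], [0.04, 2.7], [-1, 4.14], [0.28, 2.66], [-3.11, 3.11]. Speed limits (rad/s): [2.57, 2.57, 3.14, 3.14, 3.14, 3.14].

INTERFACE

Orientations are given as [roll, pitch, yaw] about the fixed x, y, z axes, in that order (R = Rz(yaw) Ry(pitch) Rx(roll)).
In Python, from plant import bot gives the robot as it stands.
- The arm moves only by the tool play_rows, never from a script. Its argument "moves" is one flat list of numbers, 5 for each row, row after row: the closure in counts, from 0 (fully open) to 255 (shut), then the shift along the tool's x, y, z in mm, then the turn about the tool's z in degrees. A call has 1 to 8 rows; each row is the pose to reach, as a shift and turn from the pose commanded when the call began, along the tool's axes at that moment; what a row does not reach only later rows make up. A row lasts 1/12 s, in which the tool goes at most 41.7 mm and 7.16 degrees, less where a joint would pass 70% of its speed; a pose out of reach is approached as far as the arm can. A call with a gripper value outside its range is refused whole. The fingers move at their own pace and stop on an object; the grip force is fixed at half the most. Time passes only in rows, so rows that repeat a pose let the fingers close. It gives the time, the measured TCP pose, the force and the opening at its end, in the units of the state.
- bot.get_obs(): the state, without advancing time (a new reading comes with each control period).
- bot.capture(name): name is "scene" or "top" or "wrist"; returns a dict with "color" (420x560x3 uint8, red, green, blue), "fx", "fy", "cx", "cy" (pixels), "k1" (the pictures are not rectified: a ray, as slopes to the right and down, at radius r is drawn at 1 + k1 r^2 times it, then the intrinsics apply), "world_to_cam" (4x4, takes a point from world to camera coordinates); the wrist camera has in their place "T_tool_cam" (4x4, takes a point from camera to tool coordinates, whose origin is the TCP and whose axes are the flange's). Camera axes: x right, y down, z forward; pixel columns grow to the right and rows downward; lengths in mm; the calibration is good to about 2 mm. A picture is of the moment at which its call begins: read the wrist's pose just before it. There is no depth.
- bot.close_job(): hands the job in, once; it reports no verdict.
The state is a dict: "time": time; "joint_positions": joint angles; "dq": joint speeds; "tau": joint torques, N m; "tool_pos": TCP position; "tcp_rot": TCP orientation; "contact_force": force on the tool from outside, world axes, zero at the start; "moment": the same for the moment, N m; "grip_width": finger opening in mm.
Only numpy, scipy, OpenCV 4.12 (cv2) and the standard library are available. Lean on these libraries where they do the work, as an engineer would, in place of code of your own. Each camera call takes 0.05 s, during which the arm holds its last target.

TASK

The finished prints are piled in two stacks on the build plate: take the stacks apart from the top and set each of the five parts upright and flat on the floor of the white nest that has its own shape and size (the sleeve in the large round one, the bushing in the small round one), with the square, cross and bar turned to line up with their nests. Set them down gently: do not drop or topple any part.

Things in the scene. Friction and masses are not known exactly. Their poses are not given: they have to be found in the camera images.
- square_mount: Grey printed square block, 58 x 58 mm and 40 mm high, four small brass dots on top. Starts at the bottom of one of two stacks on an aluminium build plate whose top is 20 mm above the table. Its origin is the centre of its underside. z up, x and y square to its faces.
- round_sleeve: Grey printed round cup-like sleeve, open at the top, 60 mm outside diameter, 40 mm high, wall 6 mm. Starts at the bottom of one of two stacks on an aluminium build plate whose top is 20 mm above the table. Its origin is the centre of its underside. z up.
- link_bar: Grey printed bar with half-round ends, 88 mm long, 26 mm wide, 34 mm high, a dark bore mark near each end. Starts as the second layer of one of the two stacks, centred on the square mount or on the round sleeve, underside 60 mm above the table. Its origin is the centre of its underside. x along its length, z up.
- cross_coupler: Grey printed plus-shaped block: two crossed bars, each 60 mm long and 22 mm wide, 34 mm high. Starts as the second layer of one of the two stacks, centred on the square mount or on the round sleeve, underside 60 mm above the table. Its origin is the centre of its underside. x and y along its two bars, z up.
- bushing: Grey printed upright cylinder, 26 mm diameter, 36 mm high, one dark bore mark on top. Starts on top of the stack that has the square mount at the bottom, centred on the second layer (the link bar or the cross coupler), underside 94 mm above the table. Its origin is the centre of its underside. z up.
- square_nest: White square nest for the square mount: 78 x 78 mm inside, 86 x 86 mm outside. The white rim stands to 8 mm above the table, is 4 mm wide, and the floor inside is 3 mm above the table; the part has about 10 mm of room all round. Fixed to the table; its origin is the centre of its underside, on the table. x and y square to its sides.
- round_nest: White large round nest for the round sleeve: 80 mm inside diameter, 88 mm outside. The white rim stands to 8 mm above the table, is 4 mm wide, and the floor inside is 3 mm above the table; the part has about 10 mm of room all round. Fixed to the table; its origin is the centre of its underside, on the table.
- link_nest: White oblong nest for the link bar: 108 x 46 mm inside, 116 x 54 mm outside. The white rim stands to 8 mm above the table, is 4 mm wide, and the floor inside is 3 mm above the table; the part has about 10 mm of room all round. Fixed to the table; its origin is the centre of its underside, on the table. x along its length.
- cross_nest: White plus-shaped nest for the cross coupler: two crossed channels, each 80 mm long and 42 mm wide inside. The white rim stands to 8 mm above the table, is 4 mm wide, and the floor inside is 3 mm above the table; the part has about 10 mm of room all round. Fixed to the table; its origin is the centre of its underside, on the table. x and y along its channels.
- bushing_nest: White small round nest for the bushing: 46 mm inside diameter, 54 mm outside. The white rim stands to 8 mm above the table, is 4 mm wide, and the floor inside is 3 mm above the table; the part has about 10 mm of room all round. Fixed to the table; its origin is the centre of its underside, on the table.
There are look-alikes about, which are no part of the job. What is shaped like the link_nest but yellow is not meant. Leave any purple look-alike of the square_mount alone.

How it is judged:
By the outcome, as a careful person would: the job done as asked, in the order asked, and still so for the second after the job is handed in, with the robot touching nothing.
It also fails if it takes over 125 s, if anything falls off the work surface, if the arm or the gripper's body presses on something with over 40 N, if the wrist force passes 120 N, or if a joint passes its speed limit or range.

## Working session

There is one attempt and no reset: what is moved stays moved. The work goes in short steps, Python scripts to look and compute and a tool call to move; the robot and the scene stay as the last step left them, time stands still between calls to the robot, and variables do not carry over. Pictures are saved under pics/ and viewed, and the job is handed in when it is done.

Besides the shell and the picture viewer there is one more tool, called after ">>>" by a JSON object that holds its "op" and its "data". play_rows: Moves the arm, as the interface text tells. Its arguments: {"type":"object","properties":{"moves":{"type":"array","items":{"type":"number"}}},"required":["moves"]}

```bash
ls; mkdir -p pics
python3 - <<'E'
from plant import bot
import cv2
o=bot.get_obs();print(o)
for n in("scene","top","wrist"):
    c=bot.capture(n);cv2.imwrite(f"pics/{n}0.png",c["color"][:,:,::-1]);print(n,{k:v for k,v in c.items() if k!="color"})
E
```

```text
pics
{'time': 0.0, 'joint_positions': array([-1.46700431e+00,  3.42716622e-01,  1.52500068e+00, -6.44366124e-06,
        1.27540030e+00, -1.45996107e-01]), 'dq': array([ 7.76344221e-05,  6.15347763e-04,  1.05029254e-03, -2.03066091e-04,
        1.17855196e-03,  9.57683628e-04]), 'tau': array([ 9.57908669e-04, -4.31235945e+01, -2.44217777e+01,  7.19769322e-02,
        5.58606035e-02, -1.18721473e-04]), 'tool_pos': array([ 129.76257415, -508.33150244,  248.0538069 ]), 'tcp_rot': array([-3.14008304e+00, -2.15749716e-04,  2.49789845e-01]), 'contact_force': array([-0.30337971, -0.11166413, -0.87575955]), 'moment': array([0.01538484, 0.02450593, 0.00348222]), 'grip_width': 91.69063849966182}
scene {'fx': 442.5785172956935, 'fy': 442.5785172956935, 'cx': 274.62112216323226, 'cy': 208.1251228993821, 'k1': -0.09642862310169328, 'world_to_cam': array([[ 6.44691709e-01,  7.64442672e-01,  4.00308165e-05,
        -4.00539139e+02],
       [ 5.26421842e-01, -4.43919188e-01, -7.25131573e-01,
        -1.97905245e+02],
       [-5.54303747e-01,  4.67507387e-01, -6.88610339e-01,
         1.29526920e+03]
[... 374 characters left out ...]
530e-01,
         5.40407468e+02],
       [ 2.01103694e-01, -1.59662248e-02, -9.79439832e-01,
         9.23852709e+02],
       [ 0.00000000e+00,  0.00000000e+00,  0.00000000e+00,
         1.00000000e+00]])}
wrist {'fx': 353.96141262584524, 'fy': 353.96141262584524, 'cx': 284.4727843546327, 'cy': 211.80385931422444, 'k1': -0.05150441075328367, 'T_tool_cam': array([[-3.21590666e-04, -9.68674536e-01, -2.48333527e-01,
         6.52270224e+01],
       [ 9.99999948e-01, -3.20023185e-04, -4.66805246e-05,
        -7.87158742e-01],
       [-3.42542509e-05, -2.48333529e-01,  9.68674588e-01,
        -1.35210193e+02],
       [ 0.00000000e+00,  0.00000000e+00,  0.00000000e+00,
         1.00000000e+00]])}
```

View pics/top0.png

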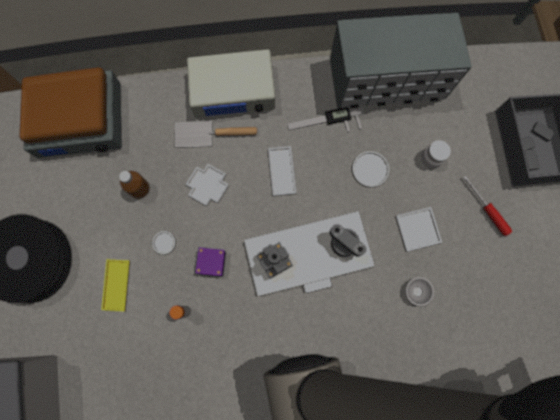

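View pics/scene0.png

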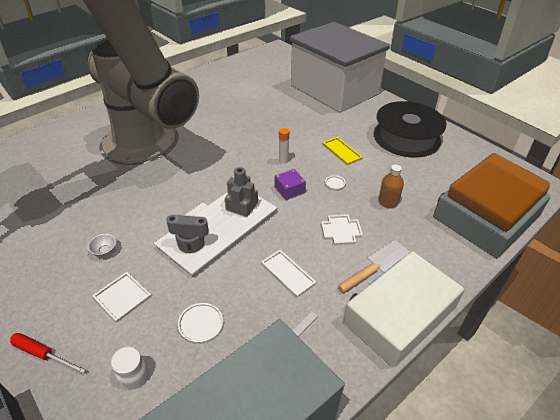

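View pics/wrist0.png

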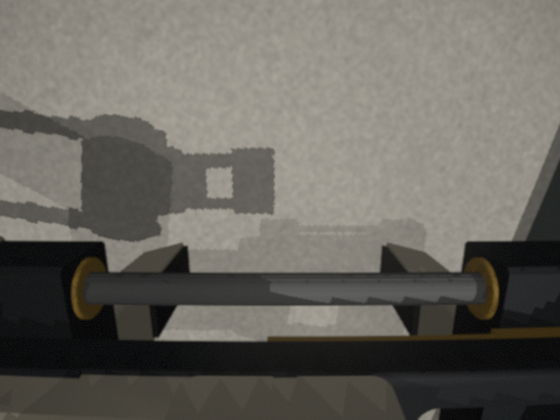

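```bash
cat > h.py <<'E'
import numpy as np,cv2
def ray(c,uv):
    uv=np.atleast_2d(np.asarray(uv,float))
    K=np.array([[c["fx"],0,c["cx"]],[0,c["fy"],c["cy"]],[0,0,1]]);D=np.array([c["k1"],0,0,0])
    return np.c_[cv2.undistortPoints(uv[:,None],K,D,None,None,None)[:,0],np.ones(len(uv))]
def W(c,tool=None):
    """cam->world 4x4"""
    if "world_to_cam" in c: return np.linalg.inv(c["world_to_cam"])
    from scipy.spatial.transform import Rotation as R
    T=np.eye(4);T[:3,:3]=R.from_euler('xyz',tool["tcp_rot"]).as_matrix();T[:3,3]=tool["tool_pos"]
    return T@c["T_tool_cam"]
def plane(c,uv,z,tool=None):
    T=W(c,tool);d=ray(c,uv)@T[:3,:3].T;o=T[:3,3]
    return o+d*((z-o[2])/d[:,2])[:,None]
def proj(c,P,tool=None):
    T=np.linalg.inv(W(c,tool));P=np.atleast_2d(P);q=P@T[:3,:3].T+T[:3,3]
    s=q[:,:2]/q[:,2:];s=s*(1+c["k1"]*(s**2).sum(1))[:,None]
    return s*c["fx"]+[c["cx"],c["cy"]]
def crop(c,name,x0,y0,w,h,k):
    cv2.imwrite(f"pics/{name}.png",cv2.resize(c["color"][y0:y0+h,x0:x0+w,::-1],None,fx=k,fy=k,interpolation=cv2.INTER_CUBIC))
E
python3 - <<'E'
from plant import bot
from h import *
c=bot.capture("top");im=c["color"];crop(c,"topc",140,125,310,190,2.5)
m=(im.min(2)>165).astype(np.uint8)
cs,_=cv2.findContours(m,cv2.RETR_EXTERNAL,cv2.CHAIN_APPROX_NONE)
for k in cs:
    if cv2.contourArea(k)<150: continue
    P=plane(c,k[:,0].astype(float),8)[:,:2].astype(np.float32)
    r=cv2.minAreaRect(P);print(k[:,0].mean(0).round(),np.round(r[0],1),np.round(r[1],1),round(r[2],1))
s=bot.capture("scene");crop(s,"scenec",70,100,310,260,2.3)
E
```

```text
(no output)
```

View pics/topc.png

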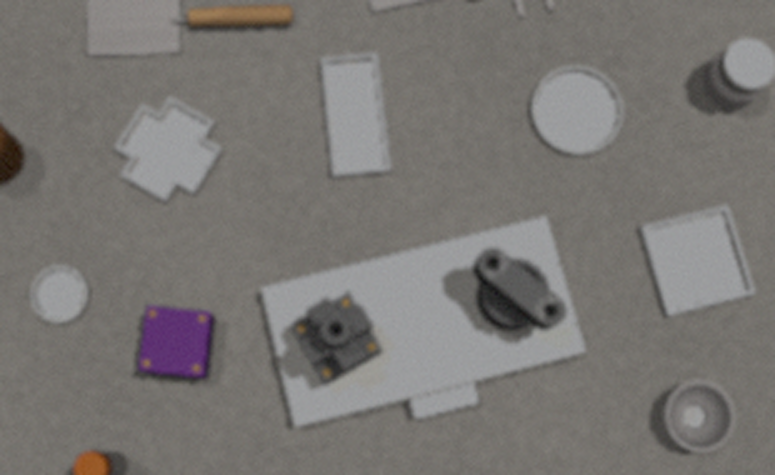

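View pics/scenec.png

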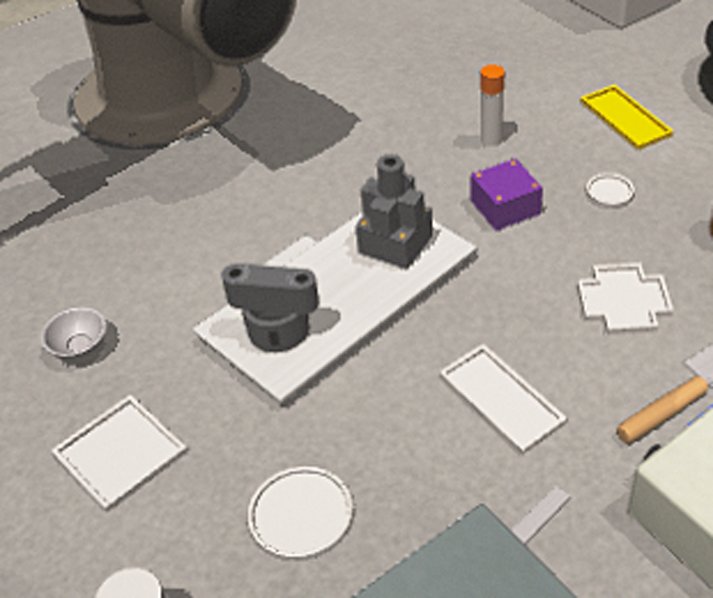

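Run:
```python
from plant import bot
from h import *
for n,th in(("top",145),("scene",195)):
    c=bot.capture(n);im=c["color"]
    for th in (th-10,th):
        m=(im.min(2)>th).astype(np.uint8)
        cs,_=cv2.findContours(m,cv2.RETR_EXTERNAL,cv2.CHAIN_APPROX_NONE)
        for k in cs:
            if cv2.contourArea(k)<200 : continue
            # filled hull dense edge
            P=plane(c,k[:,0].astype(float),5)[:,:2].astype(np.float32)
            r=cv2.minAreaRect(P)
            if max(r[1])<140: 
                M=cv2.moments(P); print(n,th,k[:,0].mean(0).round(),np.round(r[0],1),np.round(r[1],1),round(r[2],1),'mom',round(M['m10']/M['m00'],1),round(M['m01']/M['m00'],1))
```

```text
top 135 [164. 243.] [509.3 297.1] [45.1 45.1] 15.3 mom 509.0 297.9
top 135 [421. 227.] [ 481.9 -291.7] [85.3 85.2] 8.4 mom 481.1 -288.2
top 135 [207. 185.] [638.2 190.1] [85.7 84.7] 54.9 mom 634.6 189.3
top 135 [369. 169.] [ 634.7 -196.7] [78.  76.7] 84.4 mom 634.8 -197.2
top 135 [282. 170.] [654.6  10.3] [ 52.1 114.6] 89.7 mom 651.3 10.3
top 135 [440. 150.] [ 667.3 -376.7] [48.5 48.6] 56.5 mom 667.1 -376.6
top 145 [164. 243.] [508.7 299. ] [40.  42.4] 72.4 mom 508.8 298.1
top 145 [417. 230.] [ 480.4 -288.2] [81.8 74.8] 7.6 mom 479.1 -288.1
top 145 [207. 186.] [634.6 189.2] [77.9 77.2] 53.8 mom 634.5 188.9
top 145 [369. 169.] [ 633.6 -197.2] [74.3 74.6] 81.9 mom 634.5 -197.3
top 145 [281. 172.] [650.8  11.4] [ 48.6 106. ] 89.8 mom 650.7 12.0
top 145 [440. 150.] [ 666.8 -376.8] [44.8 46.2] 78.9 mom 667.2 -376.8
top 145 [234.  91.] [876.3 109.5] [54.3 74.5] 1.6 mom 873.0 105.0
scene 185 [125. 360.] [ 612.3 -349.4] [52. 50.] 51.5 mom 612.5 -349.5
scene 185 [200. 322.] [ 632.  -198.3] [86.7 85.1] 50.5 mom 631.9 -198.1
scene 185 [121. 295.] [ 475.  -289.2] [87.4 86.9] 7.8 mom 475.4 -289.4
scene 185 [289. 272.] [648.2  14.1] [ 55.2 117.4] 90.0 mom 648.2 13.8
scene 185 [342. 228.] [632.9 194.2] [88.8 90.2] 54.6 mom 633.0 194.3
scene 195 [125. 360.] [ 612.4 -349.2] [51.6 50. ] 51.5 mom 612.6 -349.5
scene 195 [200. 322.] [ 632.  -198.3] [86.1 85.1] 50.5 mom 632.0 -198.1
scene 195 [121. 295.] [ 475.4 -289.1] [86.7 86.2] 8.0 mom 475.5 -289.3
scene 195 [288. 272.] [648.2  13.8] [ 54.4 117.4] 89.9 mom 648.4 13.7
scene 195 [341. 228.] [633.2 193.9] [88.2 89.3] 54.9 mom 633.0 193.9
```

```bash
python3 - <<'E'
from plant import bot
from h import *
t=bot.capture("top");s=bot.capture("scene")
crop(t,"tA",245,230,70,60,10);crop(t,"tB",310,215,75,60,10)
crop(s,"sA",210,155,75,75,8);crop(s,"sB",155,205,75,60,10)
import h
t2=h.plane
print("bush",plane(t,[[274.4,256.6]],130),plane(s,[[239.6,169.6]],130))
print("link",plane(t,[[337.2,229.8],[360,249]],94),plane(s,[[172.2,218.3],[200.9,220.9]],94))
E
cd pics; python3 -c "
import cv2,numpy as np
a=[cv2.resize(cv2.imread(f'{n}.png'),(400,300) if n!='sA' else (300,300)) for n in('tA','tB','sA','sB')]
a[2]=cv2.copyMakeBorder(a[2],0,0,0,100,cv2.BORDER_CONSTANT)
cv2.imwrite('four.png',np.vstack([np.hstack(a[:2]),np.hstack(a[2:])]))"
```

```text
bush [[439.71804874  49.10510758 130.        ]] [[436.35922492  53.45502166 130.        ]]
link [[ 485.69145812  -87.79693894   94.        ]
 [ 440.57174473 -130.03997379   94.        ]] [[ 438.23383099 -127.98431104   94.        ]
 [ 483.9015123   -85.66000418   94.        ]]
```

View pics/four.png

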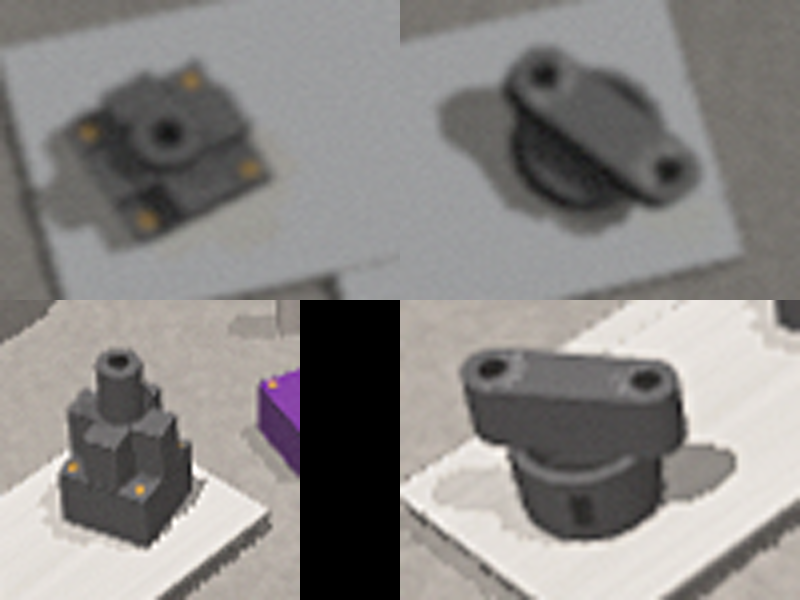

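```bash
cat >> h.py <<'E'
def go(o,xyz,yawdeg=None):
    from scipy.spatial.transform import Rotation as R
    M=R.from_euler('xyz',o["tcp_rot"]).as_matrix()
    d=M.T@(np.array(xyz)-o["tool_pos"]); y0=np.degrees(o["tcp_rot"][2])
    t=0 if yawdeg is None else -((yawdeg-y0+90)%180-90)
    print("shift",d.round(1),"turn",round(t,1),"norm",round(np.linalg.norm(d)),"yaw0",round(y0,1))
def yawof(v): return np.degrees(np.arctan2(v[1],v[0]))
E
python3 - <<'E'
from plant import bot
from h import *
t=bot.capture("top")
f=lambda a:np.array([[245+x*70/400,230+y*60/300] for x,y in a])
D=plane(t,f([(192,80),(88,132),(250,169),(148,221)]),60)
print(D.round(1),D.mean(0),[yawof(D[i]-D[j])%90 for i,j in((0,1),(2,3),(0,2),(1,3))])
o=bot.get_obs();go(o,(415,45,270),10)
E
```

```text
[[468.6  37.3  60. ]
 [450.3  78.5  60. ]
 [428.3  19.7  60. ]
 [410.1  59.9  60. ]] [439.3334691   48.82221755  60.        ] [np.float64(24.0289977528211), np.float64(24.28444343035767), np.float64(23.61474065098943), np.float64(24.876182555363446)]
shift [ 413.2 -466.   -21.3] turn 4.3 norm 623 yaw0 14.3
```

Run:
```python
from plant import bot
from h import *
o=bot.get_obs();go(o,(370,-260,265),10)
```

```text
shift [ 294.2 -181.6  -16.3] turn 4.3 norm 346 yaw0 14.3
```

>>> {"op": "play_rows", "data": {"moves": [0,20,-12,-1,0,0,52,-32,-3,1,0,90,-55,-5,2,0,128,-78,-7,3,0,166,-102,-9,4,0,200,-123,-11,4,0,230,-141,-12,4,0,245,-150,-14,4]}}

```text
time: 1.17
tool_pos: [332.3, -299.4, 263.0]
tcp_rot: [-3.141, -0.001, 0.182]
contact_force: [0.6, 0.4, 0.2]
grip_width: 92.1
```

Run:
```python
from plant import bot
from h import *
o=bot.get_obs();go(o,(415,45,270),10)
```

```text
shift [ 143.8 -323.7   -6.6] turn 0.5 norm 354 yaw0 10.5
```

>>> {"op": "play_rows", "data": {"moves": [0,20,-40,-1,0,0,36,-80,-2,0,0,53,-120,-3,0,0,71,-160,-4,0,0,89,-200,-5,0,0,107,-240,-6,0,0,124,-280,-6,0,0,141,-317,-6,0]}}

```text
time: 1.83
tool_pos: [408.7, 23.1, 269.1]
tcp_rot: [3.141, -0.001, 0.18]
contact_force: [0.8, -0.4, -0.3]
grip_width: 91.7
```

>>> {"op": "play_rows", "data": {"moves": [0,1,-3,0,0,0,1,-3,0,0,0,1,-3,0,0]}}

```text
time: 2.08
tool_pos: [409.1, 24.1, 268.6]
tcp_rot: [3.141, 0.0, 0.181]
contact_force: [0.3, -0.4, 0.5]
grip_width: 91.4
```

Run:
```python
from plant import bot
from h import *
o=bot.get_obs();c=bot.capture("wrist");print(o["tool_pos"],o["tcp_rot"],o["dq"].round(3))
cv2.imwrite("pics/w1.png",c["color"][:,:,::-1])
import pickle;pickle.dump((o,c),open("w1.pkl","wb"))
```

```text
[409.09061348  24.09171122 268.63682328] [3.14104997e+00 2.82487752e-04 1.81485892e-01] [-0.046 -0.003  0.001 -0.     0.     0.002]
```

View pics/w1.png

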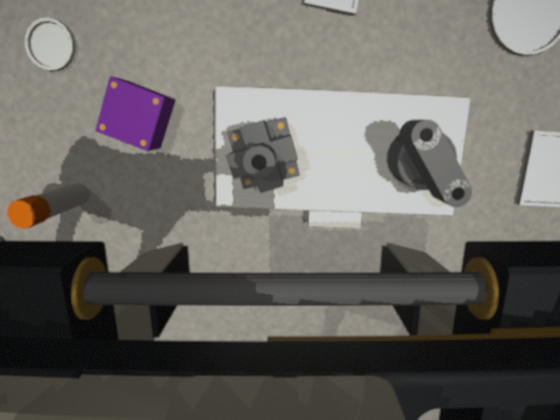

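Run:
```python
import pickle
from h import *
o,c=pickle.load(open("w1.pkl","rb"))
crop(c,"w1c",220,110,85,85,9)
print("bush",plane(c,[[259,162]],130,o));L=plane(c,[[426,135],[458,192]],94,o);print(L,L.mean(0),yawof(L[0]-L[1]))
im=cv2.cvtColor(c["color"],cv2.COLOR_RGB2HSV);m=cv2.inRange(im,(8,90,90),(25,255,255));m[:, :210]=0;m[:,310:]=0;m[:100]=0;m[220:]=0
n,_,st,ce=cv2.connectedComponentsWithStats(m);ce=ce[1:][st[1:,4]>4];print(ce.round(1));D=plane(c,ce,60,o);print(D.round(1),D.mean(0))
```

```text
bush [[439.48543311  50.29639902 130.        ]]
[[ 484.42603997  -85.95774544   94.        ]
 [ 441.25574187 -128.62032063   94.        ]] [ 462.84089092 -107.28903303   94.        ] 44.66108508501839
[[280.3 125.4]
 [235.5 136.8]
 [290.9 170.3]
 [247.7 181.6]]
[[468.7  39.6  60. ]
 [450.6  79.8  60. ]
 [428.5  21.9  60. ]
 [409.9  61.6  60. ]] [439.41891279  50.7337722   60.        ]
```

View pics/w1c.png

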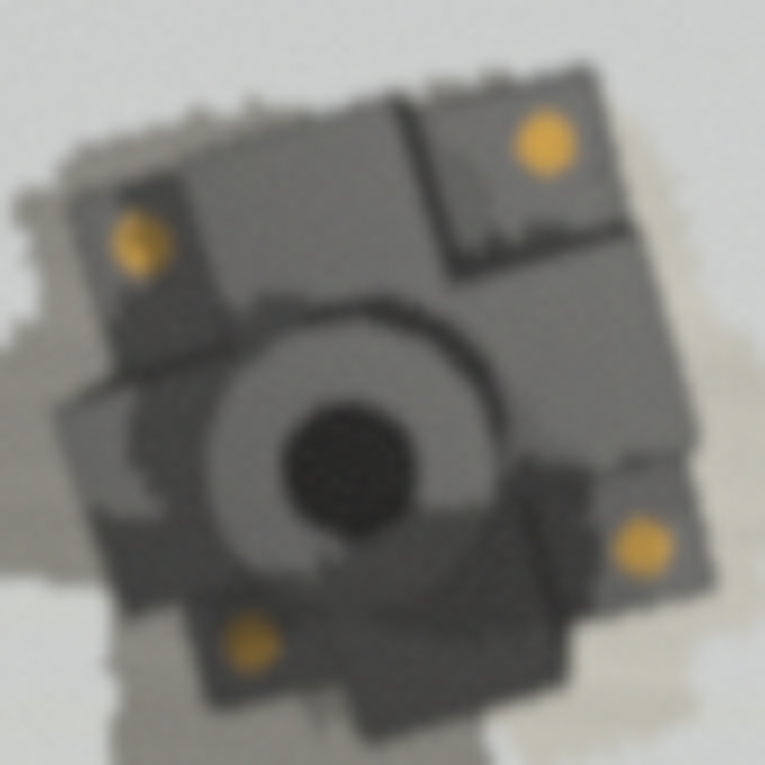

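Run:
```python
import pickle
from h import *
o,c=pickle.load(open("w1.pkl","rb"))
P=plane(c,[[220+x/9,110+y/9] for x,y in((92,510),(663,340),(290,140),(465,710))],94,o)
print(P.round(1),yawof(P[0]-P[1])%90,yawof(P[2]-P[3])%90,(P[0]+P[1])/2,(P[2]+P[3])/2)
from plant import bot
go(bot.get_obs(),(439,51,180),25)
```

```text
[[426.5  76.3  94. ]
 [452.6  24.6  94. ]
 [464.7  62.9  94. ]
 [413.5  37.1  94. ]] 26.75856551840147 26.742097909410127 [439.55585819  50.43580278  94.        ] [439.11702143  49.99744704  94.        ]
shift [ 34.4 -21.9  88.6] turn -14.7 norm 98 yaw0 10.3
```

>>> {"op": "play_rows", "data": {"moves": [0,10,-7,15,-4,0,22,-14,40,-9,0,34,-22,65,-13,0,34,-22,85,-16,0,34,-22,105,-16,0,34,-22,125,-16,0,34,-22,135,-16,0,34,-22,135,-16]}}

```text
time: 2.8
tool_pos: [437.4, 50.0, 131.7]
tcp_rot: [-3.14, 0.004, 0.456]
contact_force: [0.0, 1.1, 0.3]
grip_width: 91.6
```

Run:
```python
from plant import bot
from h import *
o=bot.get_obs();go(o,(439.3,50.5,125),26.5);print(o["tool_pos"])
c=bot.capture("wrist");cv2.imwrite("pics/w2.png",c["color"][:,:,::-1])
```

```text
shift [2.  0.4 6.7] turn -0.4 norm 7 yaw0 26.1
[437.38042099  49.98091286 131.68393415]
```

View pics/w2.png

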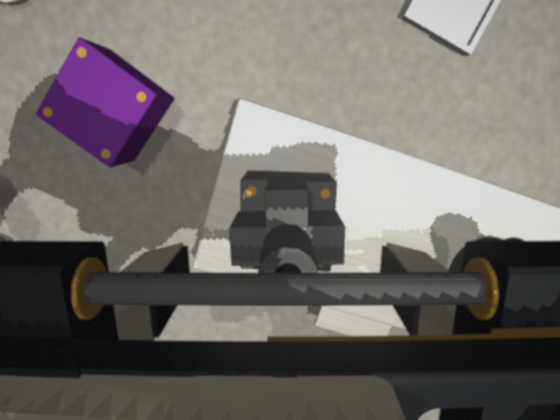

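>>> {"op": "play_rows", "data": {"moves": [0,2,0,4,0,0,2,0,6.5,0,0,2,0,6.5,0,255,2,0,6.5,0,255,2,0,6.5,0,255,2,0,6.5,0,255,2,0,6.5,0,255,2,0,6.5,0]}}

```text
time: 3.52
tool_pos: [440.6, 52.8, 127.3]
tcp_rot: [3.141, -0.0, 0.459]
contact_force: [-0.3, 1.0, 0.4]
grip_width: 63.5
```

>>> {"op": "play_rows", "data": {"moves": [255,0,0,0,0,255,0,0,0,0,255,0,0,0,0,255,0,0,0,0]}}

```text
time: 3.85
tool_pos: [440.5, 52.7, 127.2]
tcp_rot: [3.141, 0.0, 0.459]
contact_force: [-0.3, 0.4, -0.6]
grip_width: 36.5
```

>>> {"op": "play_rows", "data": {"moves": [160,-2,1.5,2,0,160,-2,1.5,2,0,160,-2,1.5,2,0]}}

```text
time: 4.1
tool_pos: [439.2, 50.3, 125.0]
tcp_rot: [-3.141, 0.0, 0.459]
contact_force: [-0.1, -0.5, 0.6]
grip_width: 34.4
```

>>> {"op": "play_rows", "data": {"moves": [255,0,0,0,0,255,0,0,0,0,255,0,0,0,0,255,0,0,0,0,255,0,0,0,0,255,0,0,0,0]}}

```text
time: 4.6
tool_pos: [439.4, 50.5, 125.2]
tcp_rot: [3.142, 0.0, 0.459]
contact_force: [-0.1, 0.0, 0.3]
grip_width: 25.5
```

Gripped (25.5 mm). Lift, then look at the wrist view.

>>> {"op": "play_rows", "data": {"moves": [255,0,0,-5,0,255,0,0,-15,0,255,0,0,-30,0,255,0,0,-45,0,255,0,0,-55,0,255,0,0,-60,0,255,0,0,-60,0,255,0,0,-60,0]}}

```text
time: 5.27
tool_pos: [439.3, 50.5, 185.1]
tcp_rot: [3.141, -0.0, 0.459]
contact_force: [-0.1, -0.3, -0.8]
grip_width: 25.2
```

Run:
```python
from plant import bot
from h import *
import pickle
o=bot.get_obs();c=bot.capture("wrist");cv2.imwrite("pics/w3.png",c["color"][:,:,::-1])
print(o["tool_pos"],o["grip_width"],o["contact_force"])
# bushing nest refine
s=bot.capture("scene");t=bot.capture("top");crop(s,"s3",210,130,150,80,5)
g=s["color"].min(2)[170:200,320:350];print(g.max())
m=np.zeros(s["color"].shape[:2],np.uint8);m[170:200,320:352]=(g.max()*0+ (s["color"].min(2)[170:200,320:352]>190))
cs=max(cv2.findContours(m,0,cv2.CHAIN_APPROX_NONE)[0],key=len)
for z in (5,8):
    P=plane(s,cs[:,0].astype(float),z)[:,:2].astype(np.float32);print(cv2.minEnclosingCircle(P))
go(o,(509,299,185),0)
```

```text
[439.26778426  50.500179   185.10308491] 25.172191113132364 [-0.11837987 -0.25217456 -0.82324338]
246
((505.4969482421875, 303.97076416015625), 27.658472061157227)
((507.8167724609375, 301.1816101074219), 27.546903610229492)
shift [ 1.727e+02 -1.918e+02  1.000e-01] turn 26.3 norm 258 yaw0 26.3
```

View pics/s3.png

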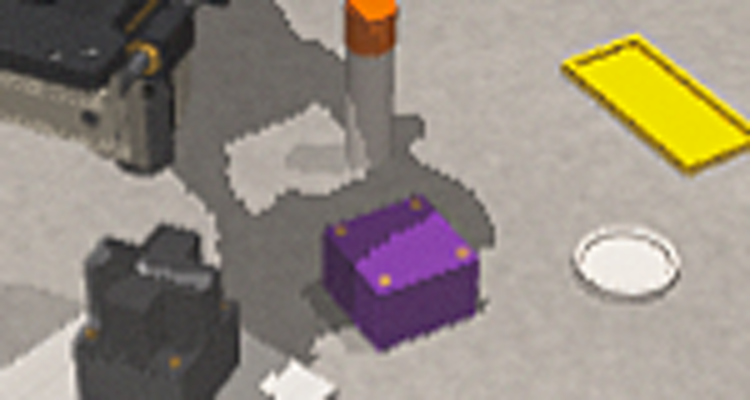

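Run:
```python
import pickle
from h import *
o,c=pickle.load(open("w1.pkl","rb"))
g=cv2.GaussianBlur(c["color"],(3,3),0).min(2);m=np.zeros(g.shape,np.uint8);m[5:80,10:90]=g[5:80,10:90]>150
cs=max(cv2.findContours(m,0,cv2.CHAIN_APPROX_NONE)[0],key=len)
P=plane(c,cs[:,0].astype(float),7,o)[:,:2].astype(np.float32);print(cv2.minEnclosingCircle(P),cv2.fitEllipse(P))
```

```text
((509.75537109375, 300.0899658203125), 26.540111541748047) ((509.6794128417969, 300.00335693359375), (51.47565460205078, 51.875404357910156), 45.81797790527344)
```

>>> {"op": "play_rows", "data": {"moves": [255,12,-13,0,2,255,34,-38,0,6,255,60,-67,0,10,255,85,-95,0,14,255,110,-123,0,18,255,135,-150,0,22,255,152,-170,0,25,255,160,-178,0,26]}}

```text
time: 6.08
tool_pos: [503.9, 284.3, 184.0]
tcp_rot: [-3.141, 0.001, 0.005]
contact_force: [-0.6, -0.1, -0.5]
grip_width: 25.6
```

>>> {"op": "play_rows", "data": {"moves": [255,0,0,0,0,255,0,0,0,0,255,0,0,0,0]}}

```text
time: 6.33
tool_pos: [503.4, 280.1, 184.5]
tcp_rot: [3.141, 0.001, 0.006]
contact_force: [-1.1, -0.1, -1.0]
grip_width: 25.4
```

```bash
cat > snap.py <<'E'
import sys
from plant import bot
from h import *
import pickle
n=sys.argv[1]
o=bot.get_obs();c=bot.capture("wrist");cv2.imwrite(f"pics/{n}.png",c["color"][:,:,::-1]);pickle.dump((o,c),open(f"{n}.pkl","wb"))
print(o["tool_pos"].round(1),np.degrees(o["tcp_rot"]).round(1),round(o["grip_width"],1),o["contact_force"].round(1),o["time"])
if len(sys.argv)>2:
    a=list(map(float,sys.argv[2:]));go(o,a[:3],a[3] if len(a)>3 else None)
E
python3 snap.py w4 508 299.5 40 0
```

```text
[503.4 280.1 184.5] [1.799e+02 1.000e-01 3.000e-01] 25.4 [-1.1 -0.1 -1. ] 6.3333
shift [  4.9 -19.6 144.5] turn 0.3 norm 146 yaw0 0.3
```

View pics/w4.png

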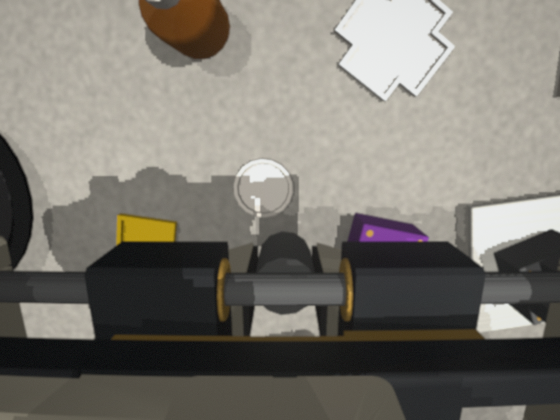

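Run:
```python
import pickle
from h import *
o,c=pickle.load(open("w4.pkl","rb"))
print(plane(c,[[234.5,188],[293,188],[264,159],[264,217.5]],8,o))
```

```text
[[510.10690717 325.11251323   8.        ]
 [510.35837731 272.78221491   8.        ]
 [536.05131466 298.49017145   8.        ]
 [482.87670118 298.94964964   8.        ]]
```

>>> {"op": "play_rows", "data": {"moves": [255,3,-9,8,0,255,6,-19,25,0,255,6,-19,50,0,255,6,-19,75,0,255,6,-19,100,0,255,6,-19,120,0,255,6,-19,132,0,255,6,-19,138,0]}}

```text
time: 7.05
tool_pos: [509.0, 299.3, 45.1]
tcp_rot: [3.14, 0.003, 0.005]
contact_force: [-0.3, 0.3, 0.7]
grip_width: 25.4
```

>>> {"op": "play_rows", "data": {"moves": [255,0,0,3,0,255,0,0,5,0,255,0,0,5,0,255,0,0,5,0]}}

```text
time: 7.38
tool_pos: [510.4, 300.2, 43.2]
tcp_rot: [-3.141, -0.002, 0.005]
contact_force: [-0.9, 0.7, -0.2]
grip_width: 25.4
```

```bash
python3 snap.py w5 509.2 299 34 0
python3 - <<'E'
from plant import bot
from h import *
s=bot.capture("scene");crop(s,"s5",250,100,150,110,5)
E
```

```text
[510.4 300.2  43.2] [-1.8e+02 -1.0e-01  3.0e-01] 25.4 [-0.9  0.7 -0.2] 7.3833
shift [-1.3  1.2  9.2] turn 0.3 norm 9 yaw0 0.3
```

View pics/s5.png

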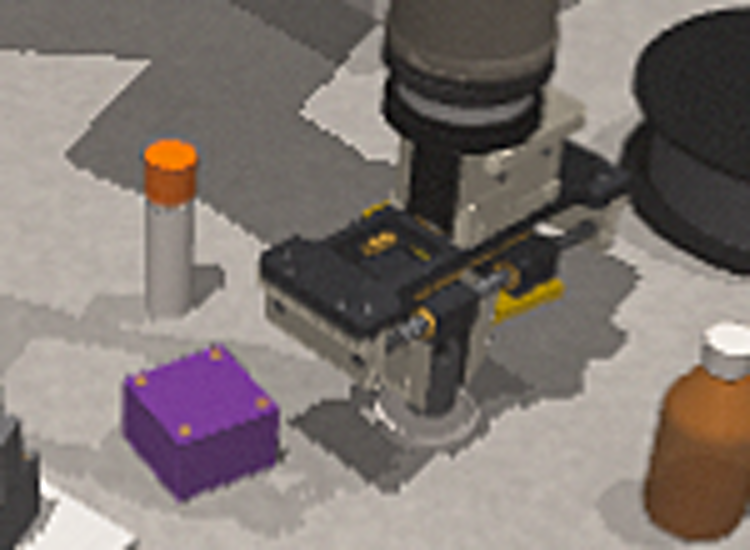

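>>> {"op": "play_rows", "data": {"moves": [255,-1,1,2,0,255,-1,1,4,0,255,-1,1,6,0,255,-1,1,7,0,255,-1,1,7.5,0,255,-1,1,8,0,255,-1,1,8,0,255,-1,1,8,0]}}

```text
time: 8.15
tool_pos: [508.8, 299.0, 34.2]
tcp_rot: [3.141, 0.0, 0.005]
contact_force: [-0.6, -1.2, 1.2]
grip_width: 25.3
```

>>> {"op": "play_rows", "data": {"moves": [255,0,0,0.5,0,255,0,0,1,0,255,0,0,1,0,255,0,0,1,0]}}

```text
time: 8.48
tool_pos: [508.8, 299.0, 34.1]
tcp_rot: [-3.142, -0.0, 0.006]
contact_force: [-3.3, -2.3, 9.0]
grip_width: 25.1
```

>>> {"op": "play_rows", "data": {"moves": [255,0,0,-0.6,0,255,0,0,-0.6,0,150,0,0,-0.6,0,100,0,0,-0.6,0,60,0,0,-0.6,0,60,0,0,-0.6,0,60,0,0,-0.6,0,60,0,0,-0.6,0]}}

```text
time: 9.15
tool_pos: [508.8, 299.0, 33.6]
tcp_rot: [3.141, 0.0, 0.005]
contact_force: [1.1, -0.2, 0.2]
grip_width: 60.9
```

>>> {"op": "play_rows", "data": {"moves": [0,0,0,-5,0,0,0,0,-20,0,0,0,0,-50,0,0,0,0,-80,0,0,0,0,-110,0,0,0,0,-130,0,0,0,0,-140,0,0,0,0,-140,0]}}

```text
time: 9.82
tool_pos: [509.9, 299.5, 176.4]
tcp_rot: [-3.14, -0.005, 0.005]
contact_force: [-0.4, -0.1, 0.4]
grip_width: 92.0
```

```bash
python3 snap.py w6 439.3 50.5 160 26.5
python3 - <<'E'
from plant import bot
from h import *
s=bot.capture("scene");crop(s,"s6",210,100,150,110,5)
E
```

```text
[509.9 299.5 176.4] [-179.9   -0.3    0.3] 92.0 [-0.4 -0.1  0.4] 9.8167
shift [-72.  248.6  15.6] turn -26.2 norm 259 yaw0 0.3
```

View pics/s6.png

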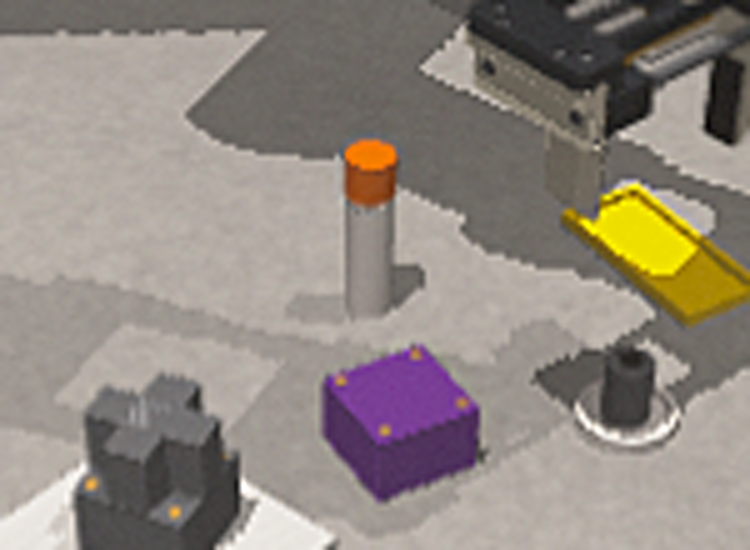

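>>> {"op": "play_rows", "data": {"moves": [0,-8,25,0,-3,0,-18,62,0,-8,0,-29,100,0,-13,0,-40,138,0,-18,0,-51,175,0,-22,0,-61,210,0,-25,0,-69,237,0,-26,0,-72,248,0,-26]}}

```text
time: 10.58
tool_pos: [435.8, 47.9, 172.0]
tcp_rot: [-3.14, 0.004, 0.458]
contact_force: [-0.5, 0.3, -0.4]
grip_width: 91.7
```

>>> {"op": "play_rows", "data": {"moves": [0,0,0,10,0,0,0,0,30,0,0,0,0,50,0,0,0,0,60,0,0,0,0,60,0,0,0,0,60,0]}}

```text
time: 11.08
tool_pos: [437.1, 50.6, 112.4]
tcp_rot: [-3.14, 0.003, 0.459]
contact_force: [-0.5, 1.0, 0.0]
grip_width: 91.8
```

```bash
python3 snap.py w7 439.3 50.5 91 26.5
```

```text
[437.1  50.6 112.4] [-179.9    0.2   26.3] 91.8 [-0.5  1.   0. ] 11.0833
shift [ 2.   1.1 21.4] turn -0.2 norm 22 yaw0 26.3
```

View pics/w7.png

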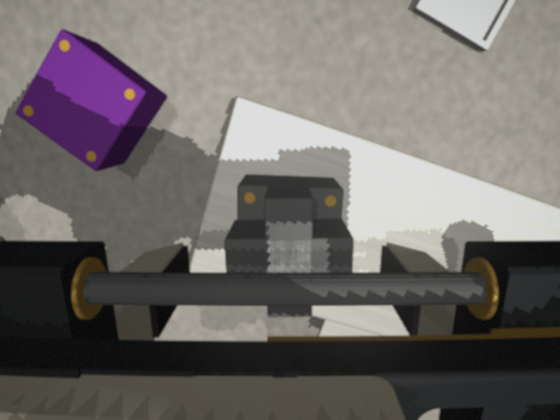

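>>> {"op": "play_rows", "data": {"moves": [0,1,0.5,6,0,0,1.5,0.8,14,0,0,1.5,0.8,19,0,0,1.5,0.8,21,0,0,1.5,0.8,21,0,0,1.5,0.8,21,0,0,1.5,0.8,21,0]}}

```text
time: 11.72
tool_pos: [440.0, 50.6, 92.9]
tcp_rot: [3.141, -0.0, 0.459]
contact_force: [-0.4, 1.0, -0.1]
grip_width: 92.0
```

```bash
python3 snap.py w8 439.3 50.5 91 26.5
```

```text
[440.   50.6  92.9] [180.   -0.   26.3] 92.0 [-0.4  1.  -0.1] 11.7167
shift [-0.7 -0.3  1.9] turn -0.2 norm 2 yaw0 26.3
```

>>> {"op": "play_rows", "data": {"moves": [0,-0.6,0,1.5,0,90,-0.6,0,2,0,90,-0.6,0,2,0,120,-0.6,0,2,0,160,-0.6,0,2,0,255,-0.6,0,2,0,255,-0.6,0,2,0,255,-0.6,0,2,0]}}

```text
time: 12.43
tool_pos: [439.4, 50.3, 90.8]
tcp_rot: [3.141, -0.0, 0.459]
contact_force: [0.1, 0.2, 0.5]
grip_width: 59.6
```

>>> {"op": "play_rows", "data": {"moves": [255,0,0,0,0,255,0,0,0,0,255,0,0,0,0]}}

```text
time: 12.68
tool_pos: [439.4, 50.3, 90.8]
tcp_rot: [3.141, -0.0, 0.459]
contact_force: [-0.2, -0.7, 0.5]
grip_width: 60.0
```

>>> {"op": "play_rows", "data": {"moves": [255,0,0,-4,0,255,0,0,-14,0,255,0,0,-30,0,255,0,0,-50,0,255,0,0,-66,0,255,0,0,-70,0,255,0,0,-70,0]}}

```text
time: 13.27
tool_pos: [440.0, 50.3, 161.8]
tcp_rot: [3.14, -0.002, 0.459]
contact_force: [-0.0, 0.6, -1.3]
grip_width: 60.5
```

```bash
python3 snap.py w9 615 178 160 54.8
python3 - <<'E'
from plant import bot
from h import *
s=bot.capture("scene");crop(s,"s9",150,100,150,150,4)
E
```

```text
[440.   50.3 161.8] [ 1.799e+02 -1.000e-01  2.630e+01] 60.5 [-0.   0.6 -1.3] 13.2667
shift [213.5 -36.9   2.2] turn -28.5 norm 217 yaw0 26.3
```

View pics/s9.png

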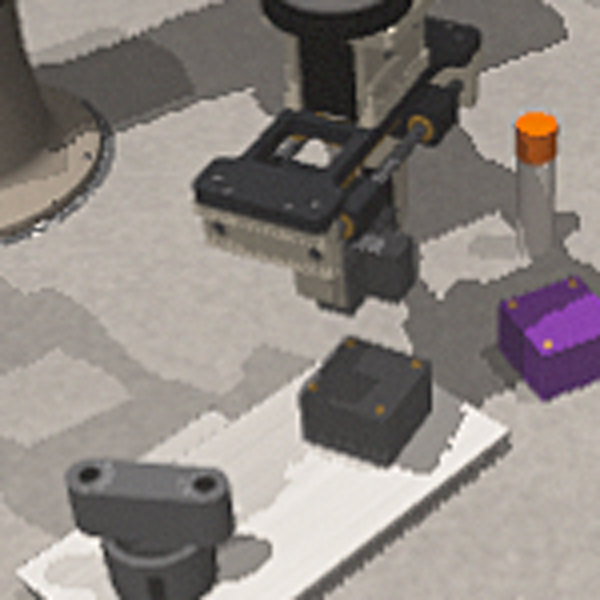

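>>> {"op": "play_rows", "data": {"moves": [255,10,-2,0,-2,255,36,-6,0,-7,255,66,-12,0,-12,255,98,-17,0,-18,255,130,-23,0,-24,255,160,-28,0,-28.5,255,185,-32,0,-28.5,255,200,-35,0,-28.5]}}

```text
time: 14.03
tool_pos: [604.8, 172.5, 158.8]
tcp_rot: [-3.141, 0.0, 0.96]
contact_force: [0.1, 0.1, -0.3]
grip_width: 59.6
```

>>> {"op": "play_rows", "data": {"moves": [255,0,0,0,0,255,0,0,0,0,255,0,0,0,0,255,0,0,0,0]}}

```text
time: 14.37
tool_pos: [602.3, 169.8, 160.3]
tcp_rot: [-3.141, 0.001, 0.957]
contact_force: [0.0, -0.1, 0.1]
grip_width: 59.8
```

```bash
python3 snap.py w10 634 191.5 160 54.8
```

```text
[602.3 169.8 160.3] [-1.799e+02  1.000e-01  5.480e+01] 59.8 [ 0.  -0.1  0.1] 14.3667
shift [36.  13.4  0.3] turn 0.0 norm 38 yaw0 54.8
```

View pics/w10.png

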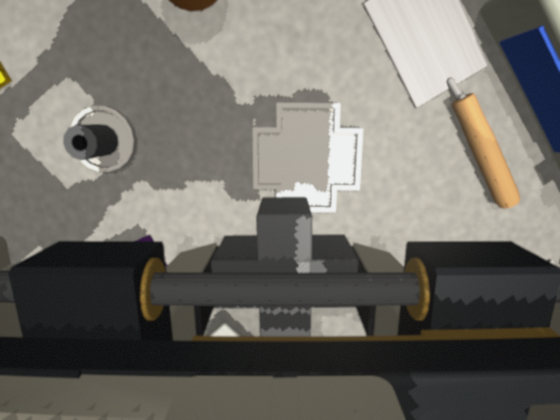

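Run:
```python
import pickle
from h import *
o,c=pickle.load(open("w10.pkl","rb"))
P=plane(c,[[253,157],[362,159],[309,102],[309,211]],8,o);print(P,P[:2].mean(0),P[2:].mean(0),yawof(P[0]-P[1])%90,yawof(P[2]-P[3])%90)
go(o,(633.5,191.5,40),54.8)
```

```text
[[602.08909961 216.28471716   8.        ]
 [673.31318006 164.1751233    8.        ]
 [663.15856162 225.54069375   8.        ]
 [613.71115693 152.99950854   8.        ]] [637.70113983 190.22992023   8.        ] [638.43485928 189.27010114   8.        ] 53.80971998917559 55.719860300460105
shift [ 35.8  13.1 120.3] turn 0.0 norm 126 yaw0 54.8
```

>>> {"op": "play_rows", "data": {"moves": [255,12,5,5,0,255,28,12,20,0,255,36,16,40,0,255,36.5,16,60,0,255,36.5,16,80,0,255,36.5,16,97,0,255,36.5,16,105,0,255,36.5,16,105,0]}}

```text
time: 15.08
tool_pos: [635.8, 190.2, 53.9]
tcp_rot: [-3.139, 0.003, 0.956]
contact_force: [-0.4, 0.4, -0.2]
grip_width: 59.4
```

>>> {"op": "play_rows", "data": {"moves": [255,0,0,0,0,255,0,0,0,0,255,0,0,0,0]}}

```text
time: 15.33
tool_pos: [638.0, 191.0, 57.4]
tcp_rot: [3.14, -0.002, 0.957]
contact_force: [-0.8, 0.3, -0.7]
grip_width: 59.9
```

```bash
python3 snap.py w11 636.5 190.5 34 54.8;python3 - <<'E'
from plant import bot
from h import *
s=bot.capture("scene");crop(s,"s11",270,140,140,110,5);t=bot.capture("top");crop(t,"t11",150,140,120,90,6)
E
```

```text
[638.  191.   57.4] [ 1.799e+02 -1.000e-01  5.480e+01] 59.9 [-0.8  0.3 -0.7] 15.3333
shift [-1.3 -1.  23.4] turn 0.0 norm 23 yaw0 54.8
```

View pics/w11.png

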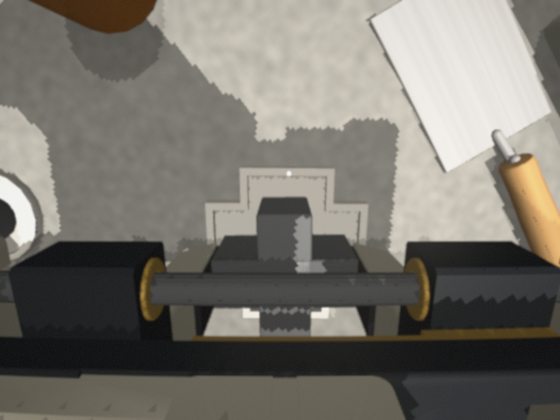

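View pics/s11.png

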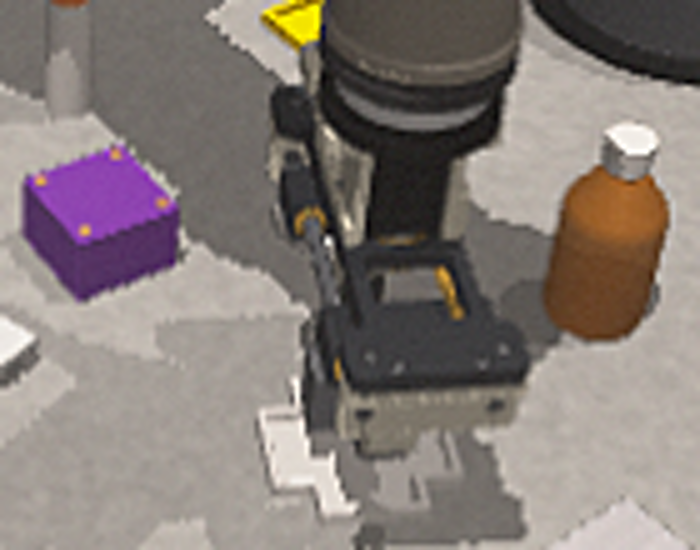

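Run:
```python
import pickle
from h import *
o,c=pickle.load(open("w11.pkl","rb"))
a=np.radians(54.8);ex=np.array([np.cos(a),np.sin(a)]);ey=np.array([np.sin(a),-np.cos(a)])
P=plane(c,[[286.5,169],[222,205],[350,205],[206,215],[367,215]],8,o)[:,:2]-o["tool_pos"][:2]
print((P@ex).round(1),(P@ey).round(1))
```

```text
[41.9 22.6 22.5 17.  17. ] [ -0.2 -34.8  33.9 -43.8  43.4]
```

>>> {"op": "play_rows", "data": {"moves": [255,-1,0,4,0,255,-2,0,9,0,255,-2,0,14,0,255,-2,0,18,0,255,-2,0,20,0,255,-2,0,21,0,255,-2,0,21,0,255,-2,0,21,0]}}

```text
time: 16.15
tool_pos: [636.2, 189.3, 34.8]
tcp_rot: [3.141, -0.0, 0.957]
contact_force: [-0.0, 0.7, 0.1]
grip_width: 59.8
```

>>> {"op": "play_rows", "data": {"moves": [255,0,0,0.5,0,255,0,0,1,0,255,0,0,1,0,255,0,0,1,0]}}

```text
time: 16.48
tool_pos: [636.1, 189.3, 33.9]
tcp_rot: [3.141, -0.0, 0.957]
contact_force: [0.1, 0.5, -0.5]
grip_width: 59.9
```

>>> {"op": "play_rows", "data": {"moves": [255,0,0,0.3,0,255,0,0,0.5,0,255,0,0,0.5,0]}}

```text
time: 16.73
tool_pos: [636.1, 189.3, 33.9]
tcp_rot: [3.141, -0.0, 0.957]
contact_force: [-1.9, -0.1, 5.5]
grip_width: 60.1
```

Contact. Release and rise.

>>> {"op": "play_rows", "data": {"moves": [255,0,0,-0.3,0,255,0,0,-0.3,0,60,0,0,-0.3,0,40,0,0,-0.3,0,0,0,0,-0.3,0,0,0,0,-0.3,0,0,0,0,-0.3,0,0,0,0,-0.3,0]}}

```text
time: 17.4
tool_pos: [636.0, 189.3, 33.4]
tcp_rot: [-3.142, 0.0, 0.957]
contact_force: [0.2, 0.9, 0.3]
grip_width: 91.0
```

>>> {"op": "play_rows", "data": {"moves": [0,0,0,-5,0,0,0,0,-20,0,0,0,0,-50,0,0,0,0,-80,0,0,0,0,-110,0,0,0,0,-130,0,0,0,0,-140,0,0,0,0,-140,0]}}

```text
time: 18.07
tool_pos: [637.2, 189.5, 176.6]
tcp_rot: [3.138, -0.004, 0.957]
contact_force: [-0.4, 0.1, -0.0]
grip_width: 92.0
```

```bash
python3 snap.py w12 462.5 -107 160 44.7;python3 - <<'E'
from plant import bot
from h import *
s=bot.capture("scene");crop(s,"s12",270,140,140,110,5)
E
```

```text
[637.2 189.5 176.6] [179.8  -0.2  54.8] 92.0 [-0.4  0.1 -0. ] 18.0667
shift [-343.1   28.    15.5] turn 10.1 norm 345 yaw0 54.8
```

View pics/s12.png

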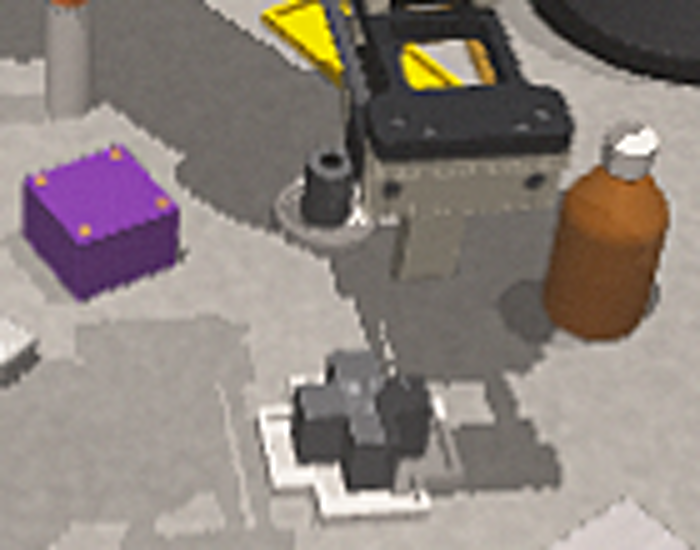

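View pics/w12.png

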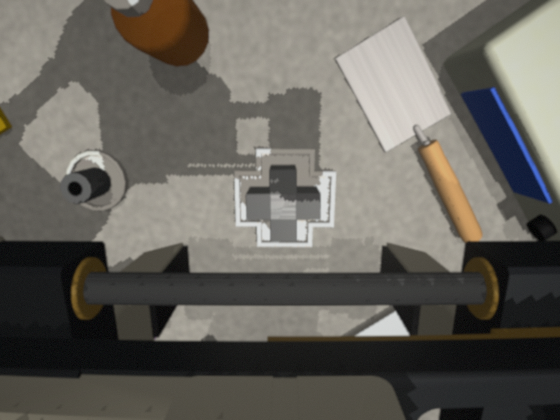

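>>> {"op": "play_rows", "data": {"moves": [0,-15,1,0,1,0,-45,4,0,3,0,-85,7,0,5,0,-125,10,0,7,0,-165,13,0,9,0,-205,17,0,11,0,-245,20,0,11,0,-285,23,0,11]}}

```text
time: 18.83
tool_pos: [488.3, -57.9, 171.6]
tcp_rot: [-3.138, 0.002, 0.765]
contact_force: [1.3, -0.8, 0.7]
grip_width: 91.9
```

```bash
python3 snap.py w13 462.5 -107.5 120 43.7
```

```text
[488.3 -57.9 171.6] [-1.798e+02  1.000e-01  4.380e+01] 91.9 [ 1.3 -0.8  0.7] 18.8333
shift [-52.8  18.1  51.7] turn 0.1 norm 76 yaw0 43.8
```

>>> {"op": "play_rows", "data": {"moves": [0,-15,5,0,0,0,-35,12,0,0,0,-50,17,8,0,0,-54,18,25,0,0,-54,18,40,0,0,-54,18,50,0,0,-54,18,50,0,0,-54,18,50,0]}}

```text
time: 19.55
tool_pos: [463.1, -106.9, 122.2]
tcp_rot: [-3.138, 0.002, 0.765]
contact_force: [0.2, 0.3, -0.6]
grip_width: 91.4
```

>>> {"op": "play_rows", "data": {"moves": [0,0,0,0,0,0,0,0,0,0,0,0,0,0,0]}}

```text
time: 19.8
tool_pos: [464.4, -107.2, 124.0]
tcp_rot: [3.141, -0.0, 0.765]
contact_force: [-1.2, -0.2, 0.0]
grip_width: 91.6
```

```bash
python3 snap.py w14 462.5 -107.5 91 43.7
```

```text
[ 464.4 -107.2  124. ] [179.9  -0.   43.8] 91.6 [-1.2 -0.2  0. ] 19.8
shift [-1.6 -1.2 33. ] turn 0.1 norm 33 yaw0 43.8
```

View pics/w14.png

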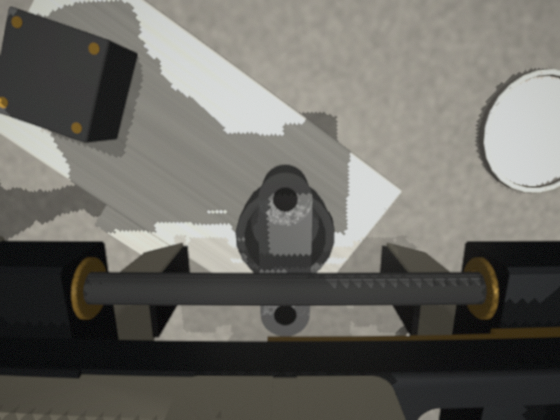

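Run:
```python
import pickle
from h import *
o,c=pickle.load(open("w14.pkl","rb"))
P=plane(c,[[285,200],[285,315]],94,o);print(P,P.mean(0),yawof(P[0]-P[1]))
go(o,[*P.mean(0)[:2],91])
```

```text
[[ 484.79305469  -86.26110417   94.        ]
 [ 440.37830226 -128.90468147   94.        ]] [ 462.58567848 -107.58289282   94.        ] 43.834495649097214
shift [-1.6 -1.  33. ] turn 0 norm 33 yaw0 43.8
```

>>> {"op": "play_rows", "data": {"moves": [0,-1,-0.5,8,0,0,-1.5,-0.8,18,0,0,-1.5,-0.8,27,0,0,-1.5,-0.8,32,0,0,-1.5,-0.8,33,0,80,-1.5,-0.8,33,0,120,-1.5,-0.8,33,0,150,-1.5,-0.8,33,0]}}

```text
time: 20.52
tool_pos: [462.8, -107.9, 90.9]
tcp_rot: [3.141, -0.0, 0.765]
contact_force: [-0.1, -0.5, 0.6]
grip_width: 76.4
```

```bash
python3 snap.py w15 462.6 -107.6 91 43.8
```

```text
[ 462.8 -107.9   90.9] [180.   -0.   43.8] 76.4 [-0.1 -0.5  0.6] 20.5167
shift [ 0.1 -0.3 -0.1] turn 0.0 norm 0 yaw0 43.8
```

>>> {"op": "play_rows", "data": {"moves": [150,0,0,0,0,160,0,0,0,0,170,0,0,0,0,255,0,0,0,0,255,0,0,0,0,255,0,0,0,0,255,0,0,0,0,255,0,0,0,0]}}

```text
time: 21.23
tool_pos: [462.5, -107.8, 90.6]
tcp_rot: [3.141, 0.0, 0.765]
contact_force: [-0.0, 0.2, 0.2]
grip_width: 25.9
```

>>> {"op": "play_rows", "data": {"moves": [255,0,0,0,0,255,0,0,0,0,255,0,0,0,0,255,0,0,0,0]}}

```text
time: 21.57
tool_pos: [462.5, -107.7, 90.6]
tcp_rot: [3.141, 0.0, 0.765]
contact_force: [1.4, 0.2, -0.2]
grip_width: 26.0
```

>>> {"op": "play_rows", "data": {"moves": [255,0,0,-4,0,255,0,0,-14,0,255,0,0,-30,0,255,0,0,-50,0,255,0,0,-66,0,255,0,0,-70,0,255,0,0,-70,0,255,0,0,-70,0]}}

```text
time: 22.23
tool_pos: [462.2, -107.6, 160.1]
tcp_rot: [-3.141, 0.0, 0.765]
contact_force: [-0.3, 0.6, -0.4]
grip_width: 25.7
```

```bash
python3 snap.py w16 625 12 160 0
python3 - <<'E'
from plant import bot
from h import *
s=bot.capture("scene");crop(s,"s16",100,130,200,130,4)
E
```

```text
[ 462.2 -107.6  160.1] [-180.     0.    43.8] 25.7 [-0.3  0.6 -0.4] 22.2333
shift [2.003e+02 2.640e+01 1.000e-01] turn 43.8 norm 202 yaw0 43.8
```

View pics/s16.png

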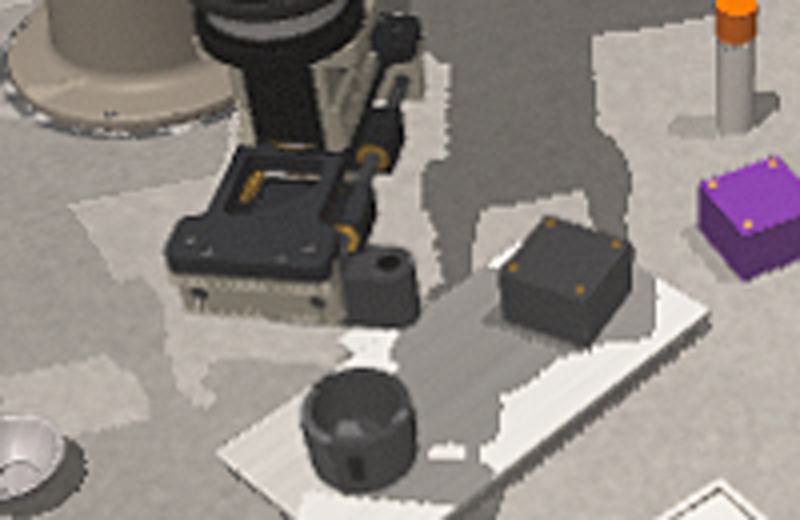

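>>> {"op": "play_rows", "data": {"moves": [255,10,1,0,3,255,34,4,0,9,255,64,8,0,15,255,94,12,0,21,255,124,16,0,28,255,154,20,0,35,255,180,24,0,41,255,193,25,0,44]}}

```text
time: 23.0
tool_pos: [620.7, 9.8, 158.9]
tcp_rot: [-3.141, 0.001, -0.007]
contact_force: [-0.1, -0.2, 0.4]
grip_width: 25.7
```

>>> {"op": "play_rows", "data": {"moves": [255,0,0,0,0,255,0,0,0,0,255,0,0,0,0,255,0,0,0,0]}}

```text
time: 23.33
tool_pos: [618.1, 7.1, 160.2]
tcp_rot: [3.141, 0.001, -0.003]
contact_force: [0.3, 1.1, 0.1]
grip_width: 25.8
```

```bash
python3 snap.py w17 650 12 160 0
```

```text
[618.1   7.1 160.2] [ 1.8e+02  1.0e-01 -2.0e-01] 25.8 [0.3 1.1 0.1] 23.3333
shift [31.9 -5.   0.2] turn -0.2 norm 32 yaw0 -0.2
```

View pics/w17.png

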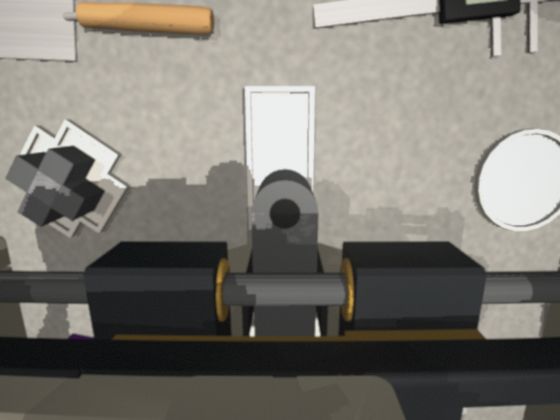

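Run:
```python
import pickle
from h import *
o,c=pickle.load(open("w17.pkl","rb"))
P=plane(c,[[245,90],[315,90],[280,86],[246.5,170],[314,170]],8,o)[:,:2];print(P.round(1),yawof(P[0]-P[3]),yawof(P[1]-P[4]),"ctr x",P[2,0]-58)
```

```text
[[706.9  37.8]
 [706.7 -16.4]
 [709.7  10.7]
 [644.6  38.4]
 [644.4 -16.6]] -0.5136631426465752 0.1702886111197261 ctr x 651.7045129620803
```

>>> {"op": "play_rows", "data": {"moves": [255,12,-2,5,0,255,27,-4,20,0,255,33,-4,40,0,255,33,-4,60,0,255,33,-4,80,0,255,33,-4,97,0,255,33,-4,105,0,255,33,-4,105,0]}}

```text
time: 24.05
tool_pos: [650.6, 11.2, 53.7]
tcp_rot: [-3.141, 0.004, -0.004]
contact_force: [-1.2, 0.1, -0.9]
grip_width: 25.4
```

>>> {"op": "play_rows", "data": {"moves": [255,0,0,0,0,255,0,0,0,0,255,0,0,0,0]}}

```text
time: 24.3
tool_pos: [652.9, 11.5, 57.2]
tcp_rot: [3.141, -0.003, -0.003]
contact_force: [-0.2, 0.2, -1.0]
grip_width: 25.6
```

```bash
python3 snap.py w18 651 11 34 0
```

```text
[652.9  11.5  57.2] [180.   -0.2  -0.2] 25.6 [-0.2  0.2 -1. ] 24.3
shift [-1.9  0.5 23.2] turn -0.2 norm 23 yaw0 -0.2
```

View pics/w18.png

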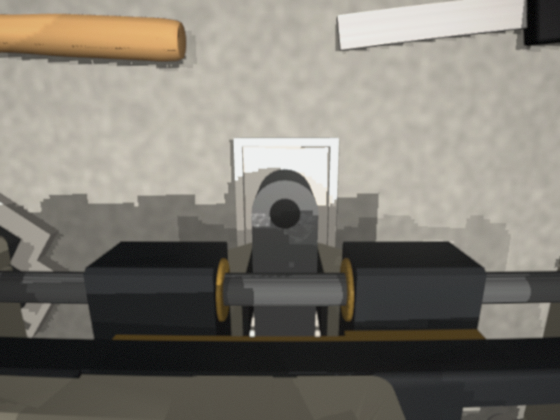

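Run:
```python
import pickle
from h import *
o,c=pickle.load(open("w18.pkl","rb"))
print(plane(c,[[285,138]],8,o)[0]-o["tool_pos"]-[58,0,0])
```

```text
[-1.10266216e+00 -1.90155742e-02 -4.91896488e+01]
```

>>> {"op": "play_rows", "data": {"moves": [255,-1,0,4,0,255,-1,0,9,0,255,-1,0,14,0,255,-1,0,18,0,255,-1,0,20,0,255,-1,0,21,0,255,-1,0,21,0,255,-1,0,21,0]}}

```text
time: 25.02
tool_pos: [651.1, 11.7, 34.6]
tcp_rot: [3.142, -0.0, -0.003]
contact_force: [-0.2, 0.2, -0.8]
grip_width: 25.9
```

>>> {"op": "play_rows", "data": {"moves": [255,0,0,0.5,0,255,0,0,1,0,255,0,0,1,0,255,0,0,1,0]}}

```text
time: 25.35
tool_pos: [651.1, 11.7, 33.7]
tcp_rot: [3.141, -0.0, -0.003]
contact_force: [0.3, -0.1, 0.1]
grip_width: 25.5
```

>>> {"op": "play_rows", "data": {"moves": [255,0,0,0.3,0,255,0,0,0.5,0,255,0,0,0.5,0]}}

```text
time: 25.6
tool_pos: [651.1, 11.7, 33.6]
tcp_rot: [3.141, -0.0, -0.003]
contact_force: [-2.1, -0.0, 4.2]
grip_width: 25.9
```

>>> {"op": "play_rows", "data": {"moves": [255,0,0,-0.3,0,255,0,0,-0.3,0,150,0,0,-0.3,0,100,0,0,-0.3,0,60,0,0,-0.3,0,60,0,0,-0.3,0,60,0,0,-0.3,0,60,0,0,-0.3,0]}}

```text
time: 26.27
tool_pos: [651.1, 11.7, 33.2]
tcp_rot: [3.142, 0.0, -0.003]
contact_force: [0.1, -0.1, -0.1]
grip_width: 61.4
```

>>> {"op": "play_rows", "data": {"moves": [0,0,0,-5,0,0,0,0,-20,0,0,0,0,-50,0,0,0,0,-80,0,0,0,0,-110,0,0,0,0,-130,0,0,0,0,-140,0,0,0,0,-140,0]}}

```text
time: 26.93
tool_pos: [652.2, 11.7, 176.4]
tcp_rot: [3.141, -0.005, -0.003]
contact_force: [-0.0, -0.2, 0.4]
grip_width: 92.1
```

```bash
python3 snap.py w19 439.3 50.5 160 24.2
```

```text
[652.2  11.7 176.4] [180.   -0.3  -0.2] 92.1 [-0.  -0.2  0.4] 26.9333
shift [-213.1  -38.2   15.2] turn -24.4 norm 217 yaw0 -0.2
```

View pics/w19.png

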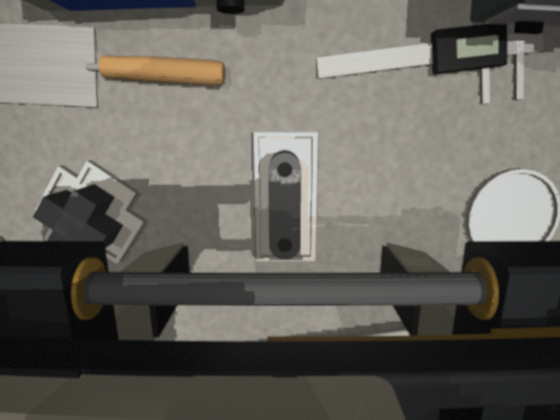

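>>> {"op": "play_rows", "data": {"moves": [0,-12,-2,0,-2,0,-40,-7,0,-6,0,-72,-13,0,-10,0,-104,-19,0,-15,0,-136,-25,0,-19,0,-168,-31,0,-23,0,-198,-36,5,-24.4,0,-212,-38.5,20,-24.4]}}

```text
time: 27.65
tool_pos: [435.4, 51.6, 152.7]
tcp_rot: [-3.14, 0.002, 0.425]
contact_force: [-0.4, 1.2, -0.8]
grip_width: 91.8
```

>>> {"op": "play_rows", "data": {"moves": [0,0,0,20,0,0,0,0,45,0,0,0,0,70,0,0,0,0,78,0,0,0,0,78,0,0,0,0,78,0,0,0,0,78,0]}}

```text
time: 28.23
tool_pos: [439.7, 50.9, 76.0]
tcp_rot: [3.141, -0.001, 0.423]
contact_force: [-0.2, -0.3, -0.1]
grip_width: 91.9
```

```bash
python3 snap.py w20 439.3 50.7 51 24.2
```

```text
[439.7  50.9  76. ] [180.   -0.   24.2] 91.9 [-0.2 -0.3 -0.1] 28.2333
shift [-0.5 -0.  25. ] turn 0.0 norm 25 yaw0 24.2
```

View pics/w20.png

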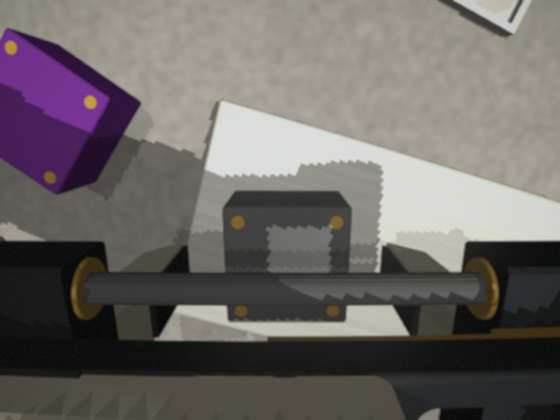

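>>> {"op": "play_rows", "data": {"moves": [0,-0.5,0.5,6,0,0,-0.5,0.5,14,0,0,-0.5,0.5,21,0,0,-0.5,0.5,24,0,0,-0.5,0.5,25,0,0,-0.5,0.5,25,0,0,-0.5,0.5,25,0,0,-0.5,0.5,25,0]}}

```text
time: 28.95
tool_pos: [439.1, 50.3, 50.5]
tcp_rot: [3.141, -0.0, 0.423]
contact_force: [-1.4, -0.2, 0.9]
grip_width: 91.8
```

>>> {"op": "play_rows", "data": {"moves": [80,0,0,0,0,90,0,0,0,0,120,0,0,0,0,255,0,0,0,0,255,0,0,0,0,255,0,0,0,0,255,0,0,0,0,255,0,0,0,0]}}

```text
time: 29.62
tool_pos: [439.0, 50.2, 50.4]
tcp_rot: [3.141, -0.0, 0.423]
contact_force: [-0.4, 0.1, 0.8]
grip_width: 57.7
```

>>> {"op": "play_rows", "data": {"moves": [255,0,0,0,0,255,0,0,0,0,255,0,0,0,0]}}

```text
time: 29.87
tool_pos: [439.0, 50.2, 50.4]
tcp_rot: [3.141, -0.0, 0.423]
contact_force: [0.8, -1.4, 1.1]
grip_width: 57.7
```

>>> {"op": "play_rows", "data": {"moves": [255,0,0,-4,0,255,0,0,-14,0,255,0,0,-32,0,255,0,0,-54,0,255,0,0,-76,0,255,0,0,-90,0,255,0,0,-95,0,255,0,0,-95,0]}}

```text
time: 30.53
tool_pos: [439.5, 50.3, 146.4]
tcp_rot: [3.14, -0.002, 0.423]
contact_force: [0.4, 0.3, 0.0]
grip_width: 57.8
```

```bash
python3 snap.py w21 450 -285 146 8
```

```text
[439.5  50.3 146.4] [ 1.799e+02 -1.000e-01  2.420e+01] 57.8 [0.4 0.3 0. ] 30.5333
shift [-127.9  310.1    0.5] turn 16.2 norm 335 yaw0 24.2
```

>>> {"op": "play_rows", "data": {"moves": [255,-6,14,0,1,255,-18,44,0,3,255,-33,79,0,5,255,-48,115,0,7,255,-63,152,0,9,255,-78,189,0,11,255,-93,226,0,13,255,-107,260,0,15]}}

```text
time: 31.25
tool_pos: [447.0, -232.7, 143.9]
tcp_rot: [-3.14, 0.002, 0.158]
contact_force: [0.9, 0.7, -0.9]
grip_width: 58.0
```

>>> {"op": "play_rows", "data": {"moves": [255,-10,24,0,1,255,-16,38,0,1,255,-18,43,0,1,255,-18,43,0,1,255,-18,43,0,1,255,-18,43,0,1]}}

```text
time: 31.75
tool_pos: [437.1, -274.7, 144.9]
tcp_rot: [-3.14, 0.001, 0.144]
contact_force: [-0.7, 0.3, -0.3]
grip_width: 58.1
```

```bash
python3 snap.py w22 478 -290 146 8
```

```text
[ 437.1 -274.7  144.9] [-179.9    0.     8.3] 58.1 [-0.7  0.3 -0.3] 31.75
shift [38.3 21.  -1.1] turn 0.3 norm 44 yaw0 8.3
```

View pics/w22.png

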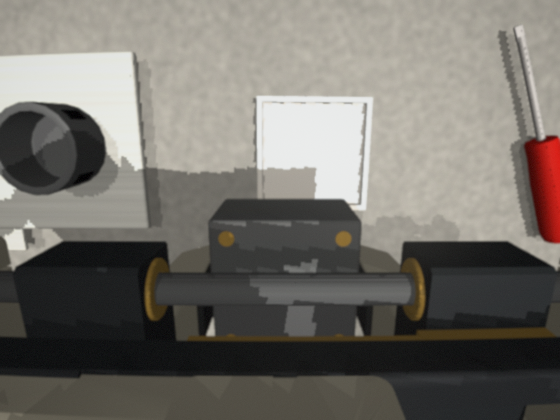

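Run:
```python
import pickle
from h import *
o,c=pickle.load(open("w22.pkl","rb"))
P=plane(c,[[256,97],[373,97],[367,210],[257,195]],8,o)[:,:2];print(P.round(1),yawof(P[0]-P[1])-90,yawof(P[1]-P[2]),yawof(P[0]-P[3]))
print((P[0]+P[2])/2); m=(P[0]+P[1])/2;a=np.radians(8);print(m-43*np.array([np.cos(a),np.sin(a)]))
q=(P[0]+P[2])/2;
for a in ((P[0]+P[2])/2,m-43*np.array([np.cos(a),np.sin(a)])): go(o,[*a,58],8)
```

```text
[[ 515.7 -241.2]
 [ 528.3 -326.6]
 [ 443.2 -339.2]
 [ 442.7 -251.3]] 8.415433002983903 8.402243156148865 7.808721983263386
[ 479.47037662 -290.22856149]
[ 479.45004838 -289.92641117]
shift [39.7 21.6 86.9] turn 0.3 norm 98 yaw0 8.3
shift [39.8 21.3 86.9] turn 0.3 norm 98 yaw0 8.3
```

>>> {"op": "play_rows", "data": {"moves": [255,14,8,0,0,255,32,17,8,0,255,39,21.4,25,0,255,39.3,21.4,45,0,255,39.3,21.4,65,0,255,39.3,21.4,80,0,255,39.3,21.4,87,0,255,39.3,21.4,87,0]}}

```text
time: 32.47
tool_pos: [478.6, -290.1, 57.0]
tcp_rot: [-3.139, 0.002, 0.145]
contact_force: [0.3, 1.1, -1.1]
grip_width: 58.0
```

>>> {"op": "play_rows", "data": {"moves": [255,0,0,0,0,255,0,0,0,0,255,0,0,0,0]}}

```text
time: 32.72
tool_pos: [479.7, -291.9, 59.6]
tcp_rot: [3.14, -0.002, 0.143]
contact_force: [-0.0, 0.3, -0.7]
grip_width: 58.0
```

```bash
python3 snap.py w23 479 -289.9 33.4 8.3
```

```text
[ 479.7 -291.9   59.6] [ 1.799e+02 -1.000e-01  8.200e+00] 58.0 [-0.   0.3 -0.7] 32.7167
shift [-0.4 -2.2 26.2] turn -0.1 norm 26 yaw0 8.2
```

View pics/w23.png

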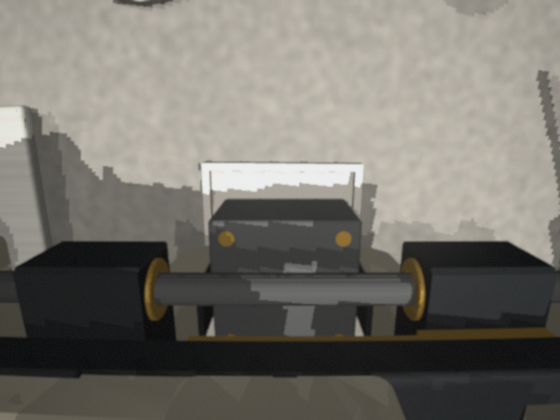

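Run:
```python
import pickle
from h import *
o,c=pickle.load(open("w23.pkl","rb"))
a=np.radians(8.2);P=plane(c,[[202,163],[363,163]],8,o)[:,:2]-o["tool_pos"][:2]
print(P@[np.cos(a),np.sin(a)]-43,P@[np.sin(a),-np.cos(a)])
```

```text
[0.94380777 0.92488839] [-44.14980148  40.91729041]
```

>>> {"op": "play_rows", "data": {"moves": [255,-0.5,-1,5,0,255,-0.5,-1.5,10,0,255,-0.5,-1.5,15,0,255,-0.5,-1.5,19,0,255,-0.5,-1.5,22,0,255,-0.5,-1.5,24,0,255,-0.5,-1.5,24,0,255,-0.5,-1.5,24,0]}}

```text
time: 33.43
tool_pos: [478.3, -290.3, 34.3]
tcp_rot: [-3.142, 0.0, 0.143]
contact_force: [0.2, 0.5, -1.4]
grip_width: 58.1
```

>>> {"op": "play_rows", "data": {"moves": [255,0,0,0.5,0,255,0,0,1,0,255,0,0,1,0,255,0,0,1,0]}}

```text
time: 33.77
tool_pos: [478.4, -290.3, 33.5]
tcp_rot: [3.141, -0.0, 0.143]
contact_force: [0.4, -0.5, -0.6]
grip_width: 57.8
```

>>> {"op": "play_rows", "data": {"moves": [255,0,0,0.3,0,255,0,0,0.5,0,255,0,0,0.5,0]}}

```text
time: 34.02
tool_pos: [478.4, -290.3, 33.4]
tcp_rot: [3.141, -0.0, 0.143]
contact_force: [-1.0, 1.9, 5.2]
grip_width: 57.6
```

>>> {"op": "play_rows", "data": {"moves": [255,0,0,-0.3,0,255,0,0,-0.3,0,60,0,0,-0.3,0,40,0,0,-0.3,0,0,0,0,-0.3,0,0,0,0,-0.3,0,0,0,0,-0.3,0,0,0,0,-0.3,0]}}

```text
time: 34.68
tool_pos: [478.3, -290.2, 33.1]
tcp_rot: [3.142, 0.0, 0.143]
contact_force: [1.3, 0.7, -0.1]
grip_width: 90.3
```

>>> {"op": "play_rows", "data": {"moves": [0,0,0,-5,0,0,0,0,-20,0,0,0,0,-50,0,0,0,0,-80,0,0,0,0,-110,0,0,0,0,-130,0,0,0,0,-140,0,0,0,0,-140,0]}}

```text
time: 35.35
tool_pos: [479.3, -290.9, 175.8]
tcp_rot: [3.138, -0.003, 0.143]
contact_force: [0.2, -0.6, 0.0]
grip_width: 91.8
```

```bash
python3 snap.py w24 462.5 -107.5 160 10;python3 - <<'E'
from plant import bot
from h import *
t=bot.capture("top");s=bot.capture("scene");crop(s,"s24",90,190,120,110,5)
E
```

```text
[ 479.3 -290.9  175.8] [179.8  -0.2   8.2] 91.8 [ 0.2 -0.6  0. ] 35.35
shift [   9.6 -184.    15.1] turn -1.8 norm 185 yaw0 8.2
```

View pics/w24.png

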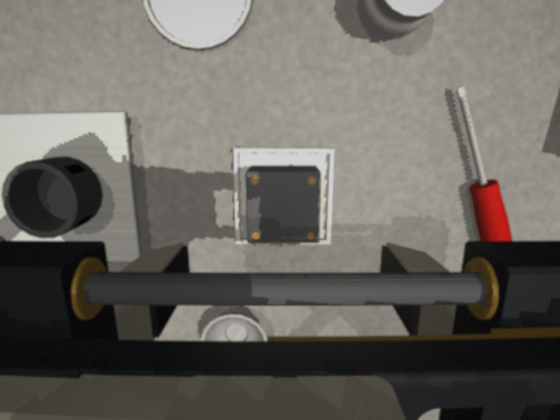

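View pics/s24.png

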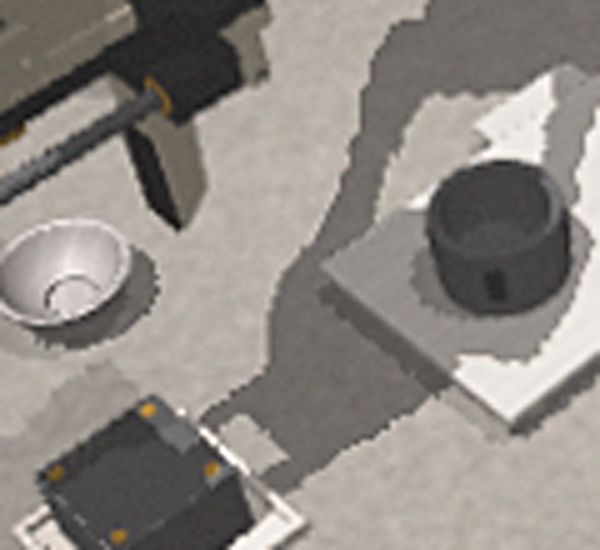

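>>> {"op": "play_rows", "data": {"moves": [0,0,-12,0,1,0,1,-40,0,3,0,2,-72,0,5,0,4,-104,0,7,0,6,-136,0,8,0,8,-164,0,8,0,9,-180,0,8,0,9.6,-184,0,8]}}

```text
time: 36.17
tool_pos: [460.2, -103.9, 171.6]
tcp_rot: [-3.14, 0.004, 0.006]
contact_force: [-0.5, -0.0, -0.9]
grip_width: 91.7
```

>>> {"op": "play_rows", "data": {"moves": [0,0,0,20,0,0,0,0,50,0,0,0,0,80,0,0,0,0,93,0,0,0,0,95,0,0,0,0,95,0,0,0,0,95,0]}}

```text
time: 36.75
tool_pos: [461.9, -107.3, 78.4]
tcp_rot: [3.141, -0.0, 0.003]
contact_force: [-0.1, -0.3, -0.2]
grip_width: 91.9
```

```bash
python3 snap.py w25 462.5 -107.5 51 0
```

```text
[ 461.9 -107.3   78.4] [180.   -0.    0.2] 91.9 [-0.1 -0.3 -0.2] 36.75
shift [ 0.5  0.2 27.4] turn 0.2 norm 27 yaw0 0.2
```

View pics/w25.png

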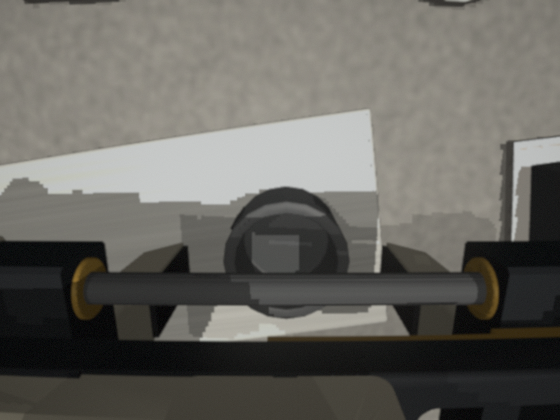

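Run:
```python
import pickle
from h import *
o,c=pickle.load(open("w25.pkl","rb"))
print(plane(c,[[286,187],[286,318],[224,250],[348,250]],60,o))
crop(c,"w25c",200,170,170,160,4)
```

```text
[[ 498.9107761  -107.37635564   60.        ]
 [ 434.16700396 -107.640069     60.        ]
 [ 469.3513604   -78.86886742   60.        ]
 [ 469.51073155 -136.13169231   60.        ]]
```

View pics/w25c.png

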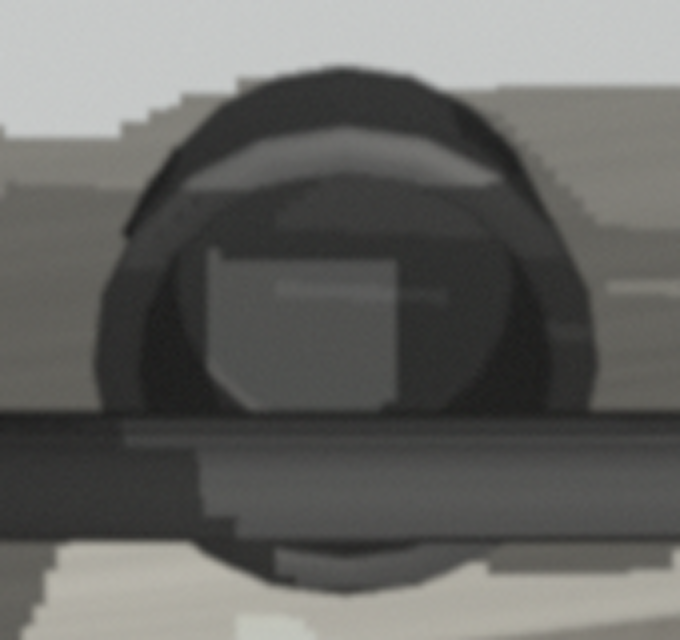

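>>> {"op": "play_rows", "data": {"moves": [0,0.5,0,6,0,0,0.5,0,14,0,0,0.5,0,22,0,0,0.5,0,26,0,0,0.5,0,27,0,0,0.5,0,27,0,0,0.5,0,27,0,0,0.5,0,27,0]}}

```text
time: 37.47
tool_pos: [462.2, -106.8, 51.4]
tcp_rot: [3.141, -0.0, 0.004]
contact_force: [-0.3, 0.8, 0.9]
grip_width: 91.5
```

>>> {"op": "play_rows", "data": {"moves": [80,0,0,0,0,90,0,0,0,0,120,0,0,0,0,255,0,0,0,0,255,0,0,0,0,255,0,0,0,0,255,0,0,0,0,255,0,0,0,0]}}

```text
time: 38.13
tool_pos: [462.1, -106.8, 51.2]
tcp_rot: [3.141, -0.0, 0.004]
contact_force: [1.1, -0.2, 1.2]
grip_width: 58.2
```

>>> {"op": "play_rows", "data": {"moves": [255,0,0,0,0,255,0,0,0,0,255,0,0,0,0]}}

```text
time: 38.38
tool_pos: [462.1, -106.8, 51.2]
tcp_rot: [3.141, -0.0, 0.004]
contact_force: [-0.2, 0.5, 1.8]
grip_width: 58.1
```

>>> {"op": "play_rows", "data": {"moves": [255,0,0,-3,0,255,0,0,-10,0,255,0,0,-25,0,255,0,0,-45,0,255,0,0,-65,0,255,0,0,-78,0,255,0,0,-80,0,255,0,0,-80,0]}}

```text
time: 39.05
tool_pos: [462.5, -106.9, 132.1]
tcp_rot: [3.141, -0.002, 0.004]
contact_force: [-0.3, -0.3, -0.8]
grip_width: 58.4
```

```bash
python3 snap.py w26 600 -197 131 0;python3 - <<'E'
from plant import bot
from h import *
s=bot.capture("scene");crop(s,"s26",90,160,150,110,5)
E
```

```text
[ 462.5 -106.9  132.1] [ 1.799e+02 -1.000e-01  2.000e-01] 58.4 [-0.3 -0.3 -0.8] 39.05
shift [137.2  90.7   1.5] turn 0.2 norm 164 yaw0 0.2
```

View pics/s26.png

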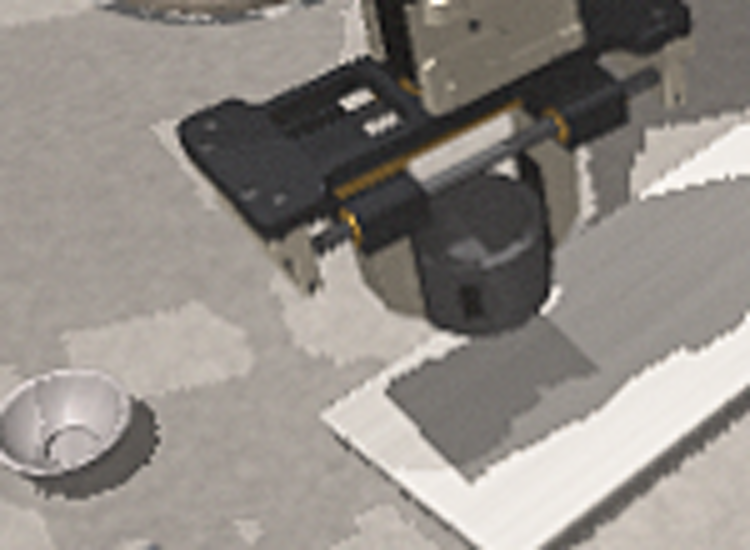

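Lifted, upright. Travel to just short of the round nest.

>>> {"op": "play_rows", "data": {"moves": [255,8,5,0,0,255,28,18,0,0,255,54,36,0,0,255,80,53,0,0,255,106,70,0,0,255,124,82,0,0,255,130,87,0,0,255,130,87,0,0]}}

```text
time: 39.82
tool_pos: [593.0, -194.3, 129.5]
tcp_rot: [-3.141, 0.001, 0.003]
contact_force: [-0.7, 1.2, -0.1]
grip_width: 57.9
```

>>> {"op": "play_rows", "data": {"moves": [255,0,0,0,0,255,0,0,0,0,255,0,0,0,0,255,0,0,0,0]}}

```text
time: 40.15
tool_pos: [591.8, -192.6, 131.5]
tcp_rot: [-3.142, 0.0, 0.004]
contact_force: [-0.3, -0.3, -0.3]
grip_width: 58.7
```

```bash
python3 snap.py w27 634 -197.5 60 0
```

```text
[ 591.8 -192.6  131.5] [-180.     0.     0.2] 58.7 [-0.3 -0.3 -0.3] 40.15
shift [42.2  5.  71.5] turn 0.2 norm 83 yaw0 0.2
```

View pics/w27.png

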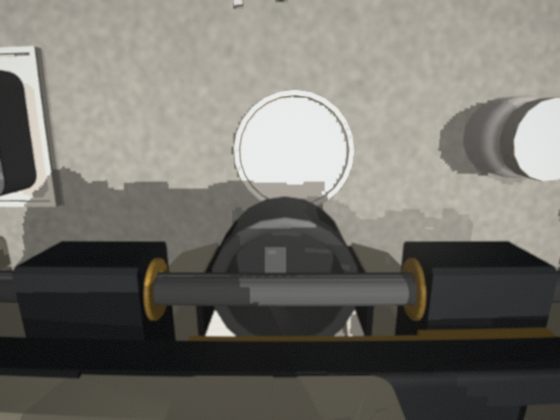

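Run:
```python
import pickle
from h import *
o,c=pickle.load(open("w27.pkl","rb"))
P=plane(c,[[234,149],[354,149],[294,90]],8,o);print(P)
print("jar",plane(c,[[460,140]],0,o))
```

```text
[[ 637.30655773 -155.46751219    8.        ]
 [ 637.68069277 -242.33186467    8.        ]
 [ 678.24060363 -198.47139844    8.        ]]
jar [[ 644.59832878 -323.64013669    0.        ]]
```

>>> {"op": "play_rows", "data": {"moves": [255,15,2,0,0,255,34,5,8,0,255,42,6,24,0,255,42.5,6.2,42,0,255,42.5,6.2,58,0,255,42.5,6.2,68,0,255,42.5,6.2,72,0,255,42.5,6.2,72,0]}}

```text
time: 40.87
tool_pos: [634.4, -199.0, 58.5]
tcp_rot: [-3.141, 0.001, 0.004]
contact_force: [-0.6, -0.7, -0.7]
grip_width: 58.5
```

>>> {"op": "play_rows", "data": {"moves": [255,0,0,0,0,255,0,0,0,0,255,0,0,0,0]}}

```text
time: 41.12
tool_pos: [635.5, -199.6, 60.5]
tcp_rot: [3.141, -0.002, 0.004]
contact_force: [0.2, -0.4, 0.0]
grip_width: 58.5
```

```bash
python3 snap.py w28 634.5 -198.7 34.2 0
```

```text
[ 635.5 -199.6   60.5] [ 1.799e+02 -1.000e-01  2.000e-01] 58.5 [ 0.2 -0.4  0. ] 41.1167
shift [-1.  -0.9 26.3] turn 0.2 norm 26 yaw0 0.2
```

View pics/w28.png

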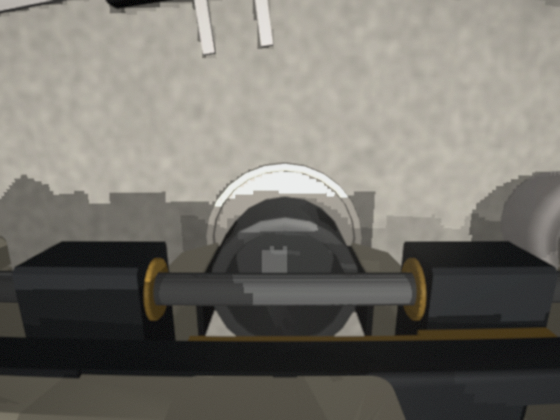

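>>> {"op": "play_rows", "data": {"moves": [255,-0.8,-0.4,5,0,255,-0.8,-0.4,10,0,255,-0.8,-0.4,15,0,255,-0.8,-0.4,19,0,255,-0.8,-0.4,22,0,255,-0.8,-0.4,24,0,255,-0.8,-0.4,24,0,255,-0.8,-0.4,24,0]}}

```text
time: 41.83
tool_pos: [634.2, -199.0, 35.1]
tcp_rot: [3.141, -0.0, 0.004]
contact_force: [0.2, 0.2, -1.4]
grip_width: 58.3
```

>>> {"op": "play_rows", "data": {"moves": [255,0,0,0.5,0,255,0,0,1,0,255,0,0,1,0,255,0,0,1,0]}}

```text
time: 42.17
tool_pos: [634.2, -198.9, 34.3]
tcp_rot: [3.141, -0.0, 0.004]
contact_force: [-0.2, 0.3, -0.4]
grip_width: 58.7
```

>>> {"op": "play_rows", "data": {"moves": [255,0,0,0.3,0,255,0,0,0.5,0,255,0,0,0.5,0]}}

```text
time: 42.42
tool_pos: [634.2, -198.9, 34.3]
tcp_rot: [3.141, -0.0, 0.004]
contact_force: [-2.4, 0.8, 4.0]
grip_width: 58.4
```

>>> {"op": "play_rows", "data": {"moves": [255,0,0,-0.3,0,255,0,0,-0.3,0,60,0,0,-0.3,0,40,0,0,-0.3,0,0,0,0,-0.3,0,0,0,0,-0.3,0,0,0,0,-0.3,0,0,0,0,-0.3,0]}}

```text
time: 43.08
tool_pos: [634.1, -198.9, 33.8]
tcp_rot: [3.142, 0.0, 0.004]
contact_force: [0.8, -0.7, -0.3]
grip_width: 90.9
```

>>> {"op": "play_rows", "data": {"moves": [0,0,0,-5,0,0,0,0,-20,0,0,0,0,-50,0,0,0,0,-80,0,0,0,0,-110,0,0,0,0,-130,0,0,0,0,-150,0,0,0,0,-150,0]}}

```text
time: 43.75
tool_pos: [636.0, -199.7, 189.6]
tcp_rot: [3.138, -0.008, 0.004]
contact_force: [1.1, 0.1, 0.6]
grip_width: 91.8
```

```bash
python3 snap.py w29 450 -30 260
```

```text
[ 636.  -199.7  189.6] [179.8  -0.5   0.2] 91.8 [1.1 0.1 0.6] 43.75
shift [-184.8 -170.1  -72.5] turn 0 norm 261 yaw0 0.2
```

View pics/w29.png

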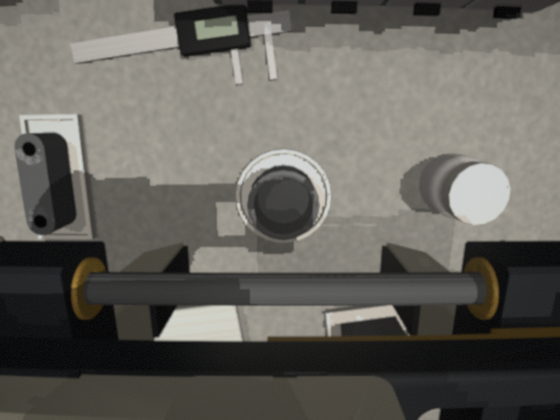

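Sleeve is in the round nest. Back the arm off over the plate and check all five.

>>> {"op": "play_rows", "data": {"moves": [0,-12,-10,-6,0,0,-35,-31,-18,0,0,-60,-55,-28,0,0,-88,-80,-38,0,0,-115,-105,-48,0,0,-140,-128,-56,0,0,-158,-145,-62,0,0,-165,-152,-65,0]}}

```text
time: 44.47
tool_pos: [465.8, -45.4, 248.9]
tcp_rot: [-3.141, 0.002, 0.005]
contact_force: [-0.1, -0.1, -0.5]
grip_width: 92.0
```

>>> {"op": "play_rows", "data": {"moves": [0,0,0,0,0,0,0,0,0,0,0,0,0,0,0,0,0,0,0,0]}}

```text
time: 44.8
tool_pos: [469.3, -48.4, 248.1]
tcp_rot: [-3.142, 0.001, 0.003]
contact_force: [0.5, -0.7, -0.4]
grip_width: 92.3
```

Run:
```python
from plant import bot
from h import *
o=bot.get_obs();print(o["tool_pos"],o["contact_force"],o["dq"].round(3))
t=bot.capture("top");s=bot.capture("scene");crop(t,"tF",140,125,310,190,2.5);crop(s,"sF",70,100,310,260,2.3)
```

```text
[469.29037699 -48.37389749 248.1407054 ] [ 0.48190195 -0.65720324 -0.41095808] [-0.001 -0.002  0.003  0.001  0.005  0.001]
```

View pics/tF.png

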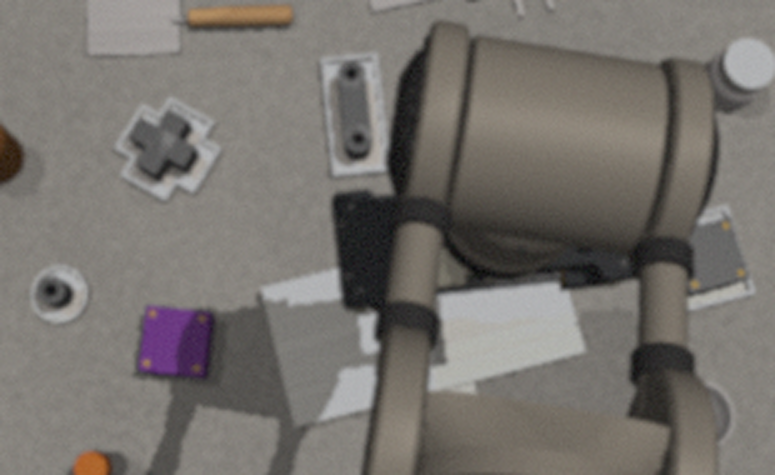

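View pics/sF.png

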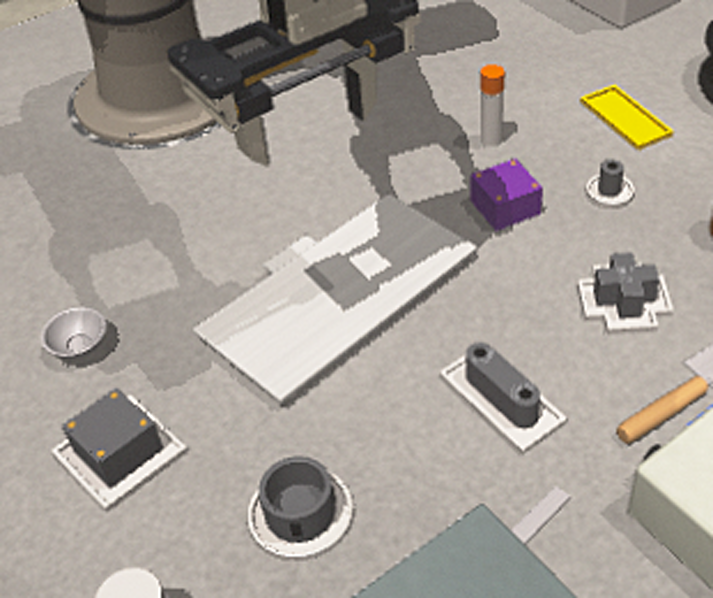

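Run:
```python
import pickle
from h import *
o,c=pickle.load(open("w24.pkl","rb"))
D=plane(c,[[255,180],[312,180],[256,236],[311,236]],43,o);print(D.mean(0),yawof(D[0]-D[2]))
P=plane(c,[[233,149],[335,149],[331,244],[235.5,243]],8,o);print(P.mean(0),yawof(P[0]-P[3]),yawof(P[1]-P[2]))
from plant import bot
s=bot.capture("scene");crop(s,"sG",88,265,70,60,10)
```

```text
[ 478.64928447 -290.07674468   43.        ] 8.046780358396214
[ 479.86102313 -290.06465081    8.        ] 7.734190321545298 7.721926183583027
```

View pics/sG.png

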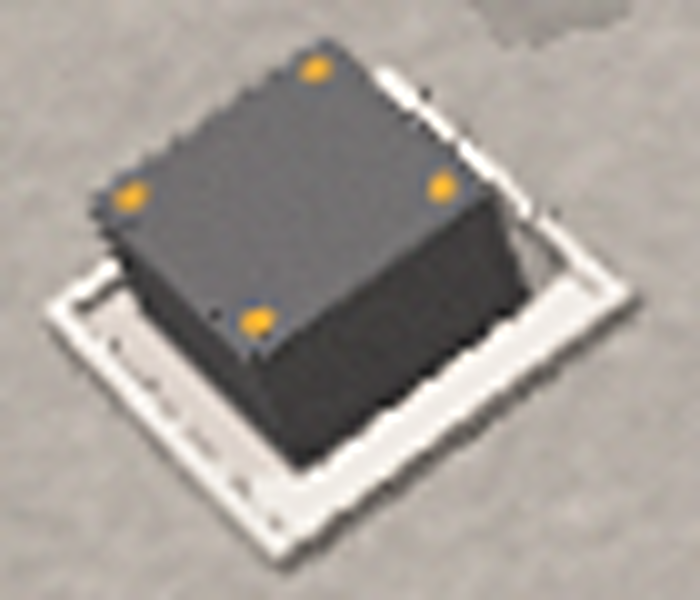

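Square is centred within about 1.5 mm, aligned, and on the floor. All five parts check out, so I'm handing in.

```bash
python3 -c "
from plant import bot
print(bot.close_job())"
```

```text
the job is handed in; nothing more can be done
None
```

I took both stacks apart from the top and set all five parts in their nests, then handed the job in at about 45 s of the 125 s allowed. The order was bushing, cross, link bar, square, sleeve. I did not touch the purple block or the yellow oblong nest.

**Set-down:** each part was lowered until light contact, 4 to 9 N, at the height that puts its underside on the 3 mm nest floor. It was then released and the gripper raised straight up.

**Last checks:** the final scene view shows all five upright inside their own nests. Close wrist views taken after release show the link bar, cross, square and sleeve clear of their rims, with the first three lined up. The square measured about 1.2 mm and 0.3° from its nest.

**What disagreed or could not be seen:**
- The cameras disagreed by 2–4 mm on some positions, most on the cross nest. I settled the cross and the link bar by close wrist views just before lowering. All offsets were well inside the 10 mm of room.
- The sleeve gripped at about 58 mm instead of its stated 60 mm, but it lifted and seated normally.
- In the final top view the arm hid the sleeve and part of the square, so those two rest on the scene and wrist pictures.

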